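Index the graver-sharpening fixture to the next facet

ROBOT

A 7-joint arm with a two-finger parallel gripper is mounted at the origin on a cart in front of the work surface, level with it; the furniture and walls round the work are solid. World frame = base frame: x ahead of the robot, y to its left, z up, the work surface at z = 0. Lengths are in m, angles in rad, forces in N, time in s.
With the tool pointing down it reaches from about 0.35 to 0.9 m from the base axis. Payload 8.1 kg.
Tool frame: the origin (TCP) lies between the finger pads; the fingertips stand 19 mm ahead of it and the grasp point (between the pads) is the TCP (env.tips_ahead is the z of the fingertips in the tool frame, in m); z points along the fingers, y is the direction in which the jaws open and shut (so a half turn about z gives the same grasp; the last joint's range is limited). The gripper opens to 85 mm and grips with 20 to 120 N. Pads are 22 mm wide; open, the fingers measure 114 mm over their backs; the gripper's body (76 mm by 85 mm) begins 54 mm behind the grasp point. The pads swing forward as they close: fully open they stand 13 mm farther back than shut.
Start: joints at [1.045, 0.434, 0.025, 1.573, -0.012, 1.134, -0.075], TCP at [0.256, -0.57, 0.25] pointing down, gripper open.
Joint ranges: [-2.62, 2.62], [-0.44, 2.09], [-1.27, 1.32], [0.08, 2.57], [-1.32, 4.46], [0.12, 2], [-2.74, 2.74]. Speed limits (rad/s): [2.22, 2.22, 3.01, 3.01, 3.14, 3.14, 3.14].

INTERFACE

Orientations are given as a unit quaternion [x, y, z, w].
In Python, from plant import env, optics gives the robot as it stands. The module is installed in compiled form; this text tells all that it offers.
- The arm moves only by the tool play_rows, never from a script. Its argument "series" is text: rows parted by semicolons, each of 7 numbers parted by spaces: the turn, a rotation vector about the tool's x, y, z in rad, then the shift along the tool's x, y, z in cm, then the opening in per cent of the stroke, from 0 (shut) to 100 (fully open). A call has 1 to 5 rows; each row is the pose to reach, as a shift and turn from the pose commanded when the call began, along the tool's axes at that moment; what a row does not reach only later rows make up. A row lasts 1/8 s, in which the tool goes at most 62.5 mm and 10.7 degrees, less where a joint would pass 70% of its speed; a pose out of reach is approached as far as the arm can. A call with a gripper value outside its range is refused whole. The fingers move at their own pace and stop on an object; the grip force is fixed at half the most. Time passes only in rows, so rows that repeat a pose let the fingers close. It gives the time, the measured TCP pose, the force and the opening at its end, in the units of the state.
- env.get_state(): the state, without advancing time (a new reading comes with each control period).
- optics.camera(name): name is "scene" or "side" or "wrist"; returns a dict with "image" (480x640x3 uint8, red, green, blue), "depth" (480x640 float32, m along the optical axis (not along the pixel's ray), 0 where there is no reading), "fx", "fy", "cx", "cy" (pixels), "rvec" (rotation vector, rad) and "tvec" (3), from world to camera coordinates, as OpenCV has them. Camera axes: x right, y down, z forward; pixel columns grow to the right and rows downward; lengths in m; the calibration is good to about 2 mm. The wrist camera is an equidistant fisheye: a pixel r from the principal point sees the ray r / f radians off the axis. A picture is of the moment at which its call begins.
- env.close_job(): hands the job in, once; it reports no verdict.
Trained networks look in a picture, given as the dict that the camera call returned (one of the last four; its "shot" number tells which), for a name from the list of things; names that differ only in an ending like _2 or _b are one class to them, and where a whole thing is asked for, a point or a joint stands for the part that bears it (a point fixed in the world has none). Each returns a list of dicts, best first, with "confidence" (0 to 1); they miss things now and then, are a little off and sometimes report something else, mostly with a low value. They report only what shows in the picture. A call takes as long as a camera call.
- optics.masks_of(picture, thing): "mask" (480x640 bool, what is visible of it) and "xy" ([column, row] in pixels, amid what is visible of it).
The state is a dict: "clock": time; "joint_pos": joint angles; "joint_vel": joint speeds; "effort": joint torques, N m; "position": TCP position; "eef_rot": TCP orientation; "ft_force": force on the tool from outside, world axes, zero at the start; "moment": the same for the moment, N m; "finger_gap": finger opening in m.
Only numpy, scipy, OpenCV 4.12 (cv2) and the standard library are available. Lean on these libraries where they do the work, as an engineer would, in place of code of your own. Each camera call takes 0.05 s, during which the arm holds its last target.

TASK

Turn the sharpening fixture to its next facet: hook a fingertip under the pull ring, lift the spring index pin out of its hole, swing the arm to the neighbouring hole that is marked by the red plug, and let the pin drop fully home there. Only hook and push with the fingers: never pinch or grip the ring, and do not force it. Leave the wax block, the collet and the bolt beside the fixture where they are, and end clear of everything.

Things in the scene. Friction and masses are not known exactly. Their poses are not given: they have to be found in the camera images.
- fixture: Grey sector-shaped base, about 215 long, 240 wide, 10 mm thick, fixed on the worktop. Origin on the worktop under the arm's vertical pivot; x from the pivot away from the robot through the sector's middle, y left, z up. Five holes on a 120 mm radius about the pivot, at -0.64, -0.32, 0, 0.32, 0.64 rad (38 mm apart). A red-brown stone, top 42 mm high, lies in front of the pivot.
- middle_hole (a point): Centre of the middle hole's mouth, 120 mm from the pivot and 24 mm above the worktop. Each hole is 10 mm wide with solid walls; the steel lands between holes are 24 mm high with rounded shoulders of 5 mm.
- swing_arm (a joint): Angle of the arm about the vertical pivot, rad: 0 along the fixture's x, growing anticlockwise from above (to the robot's left); range -0.8 to 0.8. Starts locked in the middle hole (0). Light friction (about 1 N at the ring): unlocked, it stays where it is left. The arm is 22 mm wide, top 35 mm high.
- housing_top (a point): Centre of the top of the round pin housing on the arm, 120 mm from the pivot, 59 mm above the worktop, 26 mm across; the pin runs in it. Between it and the pivot the arm carries a graver with two clamps, the highest point 54 mm above the worktop.
- index_pin (a joint): Lift of the spring index pin, m: 0 home in a hole, 0.020 the upper stop. The 8 mm round-nosed pin is clear of the lands from 0.013 up; set down on a land it rests at about 0.013. The spring presses it down with 4 N at 0, 8 N at the stop. Let down within about 5 mm of a hole's centre it slips in by itself.
- ring_center (a point): Centre of the blue pull ring fixed on top of the index pin (inner diameter 54, bar 8 mm); turns with the arm, rises with the pin. Home, it is 144 mm from the pivot on the arm's line and 87 mm above the worktop. The ring leans back 52 degrees: its opening faces the pivot and upward, so a finger tilted 38 degrees from vertical, its tip pointing away from the pivot, passes straight through. Axes: x along the arm outward, z up.
- ring_top (a point): Centre of the bar at the ring's upper edge, where it is hooked: 24 mm farther from the pivot and 19 mm higher than ring_center. Lift it straight up: outward it is rigid. Keep the fingers' force on the ring under 35 N. Behind and below the ring it is free down to the sector (10 mm) and the plug tops (22 mm).
- pointer (a point): Point on the arm's line, 152 mm from the pivot and 20 mm above the worktop, just ahead of the arm's yellow pointer; straight over a plug when the arm is in that plug's hole.
- red_plug: Red round marker plug, 16 mm across, 12 mm high, fixed upright on the rim of the sector at 152 mm from the pivot, at either +0.32 or -0.32 rad: it marks the hole to go to. Origin: centre of its underside, 10 mm above the worktop.
- black_plug: The same in black, at the other neighbouring hole.
- wax_block: Dark brown wax block, 30 x 48 x 22 mm high, loose, lying left of the pivot; leave it. Origin: centre of its underside.
- collet: Steel collet, 22 mm across, 37 mm high, loose, standing right of the pivot; leave it. Origin: centre of its underside.
- bolt: Grey hexagon bolt, 32 mm long, loose, lying right of the pivot; leave it. Origin: centre of its underside.

How it is judged:
On the way:
1. the pin is lifted by the fingers at its ring while the arm still stands at the first hole (value of joint index_pin above 0.009 m and value of joint swing_arm between -0.12 and 0.12 rad and contact force between the fingers and index_pin above 1 N), for 0.05 s.
At the end, for the whole second after the job is handed in: The arm stands in the hole of the red plug (pointer within 5 mm of the plug's axis, seen from above), the index pin is home (lift under 2 mm), the arm at rest (horizontal distance between pointer and red_plug below 0.005 m and value of joint index_pin below 0.002 m and velocity of joint swing_arm between -0.02 and 0.02 rad/s); the robot touches nothing.
It fails at once if the wax block is moved more than 15 mm (distance of wax_block from where it was at the start of the episode above 0.015 m).
It fails at once if the collet is moved more than 15 mm (distance of collet from where it was at the start of the episode above 0.015 m).
It fails at once if the bolt is moved more than 15 mm (distance of bolt from where it was at the start of the episode above 0.015 m).
It fails at once if the ring is pinched or strained (more than 35 N between fingers and ring) (contact force between the fingers and index_pin above 35 N).
It also fails if it takes over 45 s, if anything falls off the work surface, if the arm or the gripper's body presses on something with over 40 N, if the wrist force passes 120 N, or if a joint passes its speed limit or range.

## Working session

There is one attempt and no reset: what is moved stays moved. The work goes in short steps, Python scripts to look and compute and a tool call to move; the robot and the scene stay as the last step left them, time stands still between calls to the robot, and variables do not carry over. Pictures are saved under pics/ and viewed, and the job is handed in when it is done.

Besides the shell and the picture viewer there is one more tool, called after ">>>" by a JSON object that holds its "fn" and its "kwargs". play_rows: Moves the arm, as the interface text tells. Its arguments: {"type":"object","properties":{"series":{"type":"string"}},"required":["series"]}

```bash
mkdir -p pics; ls; cat > h.py <<'E'
import numpy as np, cv2
from scipy.spatial.transform import Rotation as R
from plant import env, optics
def shot(n,f=None):
    p=optics.camera(n)
    if f: cv2.imwrite('pics/'+f,p['image'][:,:,::-1])
    return p
def cloud(p):
    d=p['depth'];v,u=np.mgrid[0:480,0:640]
    X=np.stack([(u-p['cx'])/p['fx']*d,(v-p['cy'])/p['fy']*d,d],-1)
    M=cv2.Rodrigues(np.array(p['rvec'],float))[0]
    return (X-np.array(p['tvec']).ravel())@M
def proj(p,P):
    q=cv2.projectPoints(np.atleast_2d(np.array(P,float)),np.array(p['rvec'],float),np.array(p['tvec'],float),np.array([[p['fx'],0,p['cx']],[0,p['fy'],p['cy']],[0,0,1.]]),None)[0]
    return q[:,0]
E
python3 - <<'E'
from h import *
print(env.get_state(), env.tips_ahead)
for n in ['scene','side','wrist']:
    p=shot(n,n+'0.png'); print(n,p['fx'],p['rvec'],p['tvec'])
    if n=='wrist': continue
    C=cloud(p)
    for t in ['fixture','red_plug','black_plug','wax_block','collet','bolt','index_pin','swing_arm','housing_top','ring_center']:
        for m in optics.masks_of(p,t)[:2]:
            k=m['mask']&(p['depth']>0)
            print(t,round(m['confidence'],2),m['xy'],k.sum(),np.median(C[k],0).round(4) if k.any() else '')
E
```

```text
pics
{'clock': 0.0, 'joint_pos': array([ 1.04538256,  0.43522192,  0.02495752,  1.57410524, -0.01163778,
        1.13400683, -0.07509204]), 'joint_vel': array([ 1.19588267e-03,  1.07000391e-03, -2.07311532e-03, -3.09243766e-05,
        1.13113373e-03,  1.70938703e-03, -9.30524964e-05]), 'effort': array([-4.66826168e-04, -6.70476151e+01,  1.02496739e+00, -3.16220891e+01,
        1.55593443e-02,  1.22428863e-02,  1.21894124e-05]), 'position': array([ 0.25622519, -0.56953341,  0.24952327]), 'eef_rot': array([ 9.77743063e-01,  2.09804351e-01, -2.17972768e-04, -7.67859883e-04]), 'ft_force': array([-0.07728945, -0.07323249,  0.23466157]), 'moment': array([ 0.06305267, -0.04960071,  0.05153257]), 'finger_gap': 0.08550205876884155} 0.019
scene 540.3372511253722 [ 1.90472135 -1.12579352  0.5887966 ] [-0.31765487  0.34019464  0.52895857]
fixture 0.88 [299.4, 302.7] 7828 [ 0.5243 -0.0672  0.0117]
red_plug 0.67 [349.3, 285.0] 53 [ 0.581  -0.1165  0.0182]
black_plug 0.36 [307.6, 339.5] 298 [ 0.4247 -0.1263  0.0304]
wax_block 0.65 [234.5, 294.9] 592 [0.4613 0.0333 0.0189]
wax_block 0.59 [350.8, 28
[... 541 characters left out ...]
42353]
red_plug 0.41 [340.5, 303.1] 1766 [ 0.5086 -0.0487  0.0405]
red_plug 0.22 [283.3, 256.1] 312 [ 0.5958 -0.0613  0.0891]
black_plug 0.55 [275.2, 311.6] 86 [ 0.5976 -0.0158  0.0209]
wax_block 0.66 [337.7, 357.4] 876 [0.4647 0.0464 0.0209]
collet 0.68 [410.9, 300.7] 190 [ 0.4272 -0.1194  0.0315]
bolt 0.48 [397.4, 299.4] 75 [ 0.4564 -0.1376  0.0087]
index_pin 0.85 [282.2, 254.9] 321 [ 0.5989 -0.0636  0.089 ]
swing_arm 0.66 [339.4, 302.5] 1819 [ 0.5108 -0.0489  0.0413]
housing_top 0.58 [340.5, 298.3] 1801 [ 0.5109 -0.0488  0.0413]
ring_center 0.66 [284.5, 261.2] 309 [ 0.5953 -0.0634  0.0883]
wrist 371.64829954431775 [-2.39734174  1.55042178  0.25577438] [-0.62615922 -0.04117697  0.3808036 ]
```

```bash
python3 - <<'E'
import cv2,numpy as np
a=cv2.imread('pics/scene0.png')[200:400,180:430];b=cv2.imread('pics/side0.png')[200:400,220:470]
cv2.imwrite('pics/z0.png',np.hstack([cv2.resize(a,(400,320)),cv2.resize(b,(400,320))]))
E
```

```text
(no output)
```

View pics/scene0.png

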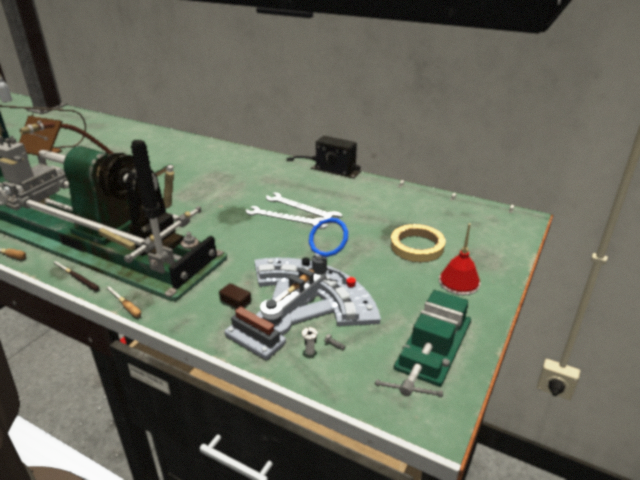

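View pics/side0.png

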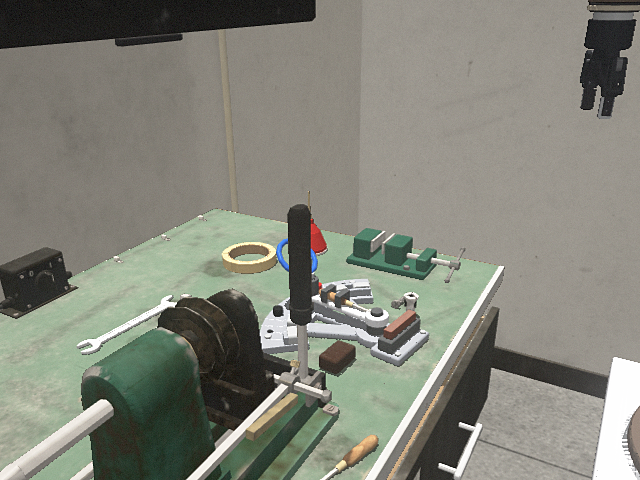

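View pics/z0.png

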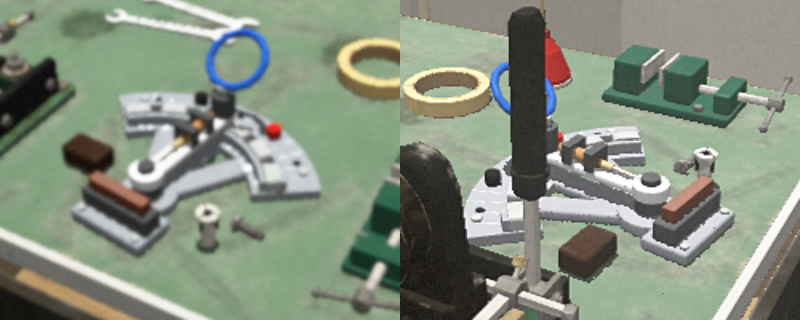

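```bash
cat > fit.py <<'E'
from h import *
from scipy.optimize import least_squares
def ringpts(p):
    hsv=cv2.cvtColor(p['image'],cv2.COLOR_RGB2HSV)
    m=cv2.inRange(hsv,(105,140,60),(125,255,255))>0
    n,l,s,c=cv2.connectedComponentsWithStats(m.astype(np.uint8))
    k=1+np.argmax(s[1:,4]); return l==k
def ring_model(px,py,yaw,th,lift=0,n=60):
    a=np.linspace(0,2*np.pi,n,endpoint=False)
    # in arm frame: up-edge dir e=(24,0,19)/30.6, lateral y
    e=np.array([np.cos(np.radians(38)),0,np.sin(np.radians(38))])
    P=np.array([.144,0,.087+lift])+.031*(np.cos(a)[:,None]*e+np.sin(a)[:,None]*np.array([0,1,0]))
    c,s=np.cos(yaw+th),np.sin(yaw+th)
    return P@np.array([[c,-s,0],[s,c,0],[0,0,1]]).T+[px,py,0]
def ptsat(px,py,yaw,r,th,z):
    return np.array([px+r*np.cos(yaw+th),py+r*np.sin(yaw+th),z])
E
python3 - <<'E'
from fit import *
ps=[shot('scene'),shot('side')]
data=[]
for p in ps:
    m=ringpts(p); C=cloud(p); k=m&(p['depth']>0)
    print(m.sum(),k.sum(),C[k].mean(0),C[k].min(0),C[k].max(0))
    v,u=np.nonzero(m); data.append((p,np.stack([u,v],1),C[k]))
    hsv=cv2.cvtColor(p['image'],cv2.COLOR_RGB2HSV)
    r=(cv2.inRange(hsv,(0,170,120),(6,255,255))|cv2.inRange(hsv,(174,170,120),(180,255,255)))>0
    n,l,s,c=cv2.connectedComponentsWithStats(r.astype(np.uint8))
    for i in range(1,n):
        if s[i,4]>12: print('red',s[i],c[i],np.median(C[(l==i)&(p['depth']>0)],0))
    for t in ['black_plug','red_plug']:
        for q in optics.masks_of(p,t)[:3]: print(t,q['confidence'],q['xy'],q['mask'].sum())
def res(q):
    o=[]
    for p,uv,C in data:
        M=proj(p,ring_model(q[0],q[1],q[2],0,n=120))
        d=np.linalg.norm(M[:,None]-uv[None],axis=2)
        o+= [d.min(0)] # pixels to curve
        o+= [.7*d.min(1)]
    return np.concatenate(o)
for rs in ([0],[1],[0,1]):
    D=data; data=[D[i] for i in rs]
    s=least_squares(res,[.46,-.05,-.1],loss='soft_l1'); data=D
    print(rs,s.x,s.cost)
    x=s.x
    for p in ps: print(proj(p,[ptsat(*x,.152,-.32,.017),ptsat(*x,.152,.32,.017),ptsat(*x,.12,0,.059)]).round(1).tolist())
E
```

```text
411 410 [ 0.59705593 -0.06795093  0.08321431] [ 0.56400373 -0.10272156 -0.00387287] [0.78494278 0.01910668 0.10955176]
red [441 252  38  39 994] [460.41549296 273.99798793] [ 0.67257915 -0.27303091  0.02826231]
red [347 278   8   6  41] [350.70731707 280.53658537] [ 0.584017   -0.11674425  0.02036776]
red [120 338   6   6  24] [122.79166667 340.41666667] [ 0.67374227  0.65229707 -0.54608381]
black_plug 0.48 [303.1, 265.0] 55
red_plug 0.51 [349.0, 284.2] 86
174 174 [ 0.60607522 -0.04730374  0.09857502] [ 0.58731681 -0.07691159  0.08058261] [ 0.61894057 -0.03263382  0.11136796]
red [311 219  15  34 296] [316.27702703 238.60135135] [ 0.66905157 -0.26042983  0.02849206]
black_plug 0.67 [277.8, 311.0] 103
[0] [ 0.45231269 -0.03987269 -0.19941929] 212.94631853472964
[[350.2, 281.7], [306.6, 260.3], [318.5, 256.9]]
[[317.8, 286.6], [276.2, 309.4], [308.8, 278.1]]
[1] [ 0.46692856 -0.11692398  0.36649208] 830.0918129623917
[[356.1, 269.8], [300.8, 265.7], [326.7, 255.8]]
[[297.8, 283.3], [286.3, 312.7], [307.1, 274.2]]
[0, 1] [ 0.45114599 -0.06090894 -0.04821079] 1194.0319202156488
[[352.7, 278.9], [304.3, 261.7], [320.5, 257.1]]
[[313.2, 285.3], [278.8, 310.8], [309.2, 277.2]]
```

```bash
cat > go.py <<'E'
from fit import *
from scipy.optimize import least_squares
ps=[shot('scene'),shot('side')]
data=[]
for p,box in zip(ps,[(300,360,205,265),(265,330,225,285)]):
    hsv=cv2.cvtColor(p['image'],cv2.COLOR_RGB2HSV)
    m=cv2.inRange(hsv,(105,140,60),(125,255,255))>0
    b=np.zeros_like(m); b[box[2]:box[3],box[0]:box[1]]=1
    v,u=np.nonzero(m&b); data.append(np.stack([u,v],1))
obs=[(0,(350.4,282),-.32,.016),(0,(303.1,265),.32,.016),(1,(277.,311.3),.32,.016)]
def res(q):
    o=[]
    for i,(p,uv) in enumerate(zip(ps,data)):
        M=proj(p,ring_model(q[0],q[1],q[2],0,n=240)); d=np.linalg.norm(M[:,None]-uv[None],axis=2)
        o.append(d.min(0)*.2)
        if i==0:o.append(.2*d.min(1))
    for i,c,th,z in obs: o.append((proj(ps[i],ptsat(*q,.152,th,z))[0]-c)*1.5)
    return np.concatenate(o)
s=least_squares(res,[.455,-.05,-.15],loss='soft_l1');x=s.x;print(x,s.cost)
ims=[]
for i,p in enumerate(ps):
    for _,c,th,z in [o for o in obs if o[0]==i]: print(i,c,proj(p,ptsat(*x,.152,th,z))[0].round(1))
    im=cv2.resize(p['image'],None,fx=3,fy=3)[:,:,::-1].copy()
    def dr(P,col):
        for q in proj(p,P): cv2.circle(im,tuple(np.int32((q+.5)*3)),1,col,-1)
    dr(ring_model(*x,0,n=120),(0,255,255))
    for th in (-.64,-.32,0,.32,.64): dr(ptsat(*x,.12,th,.024),(0,255,0))
    for th in (-.32,.32): dr(ptsat(*x,.152,th,.022),(255,0,255))
    a=np.linspace(0,6.28,40)
    dr(ptsat(*x,.12,0,.059)+.013*np.stack([np.cos(a),np.sin(a),0*a],1),(255,255,0)); dr(ptsat(*x,0,0,.035),(0,0,255))
    c=np.int32(proj(p,ptsat(*x,.09,0,.05))[0]*3)
    ims.append(im[c[1]-220:c[1]+220,c[0]-200:c[0]+200])
cv2.imwrite('pics/fit1.png',np.hstack(ims))
E
python3 go.py
```

```text
[ 0.45058407 -0.04655183 -0.15036584] 30.674732377750892
0 (350.4, 282) [350.8 281.6]
0 (303.1, 265) [305.5 261.5]
1 (277.0, 311.3) [277.5 310.7]
```

View pics/fit1.png

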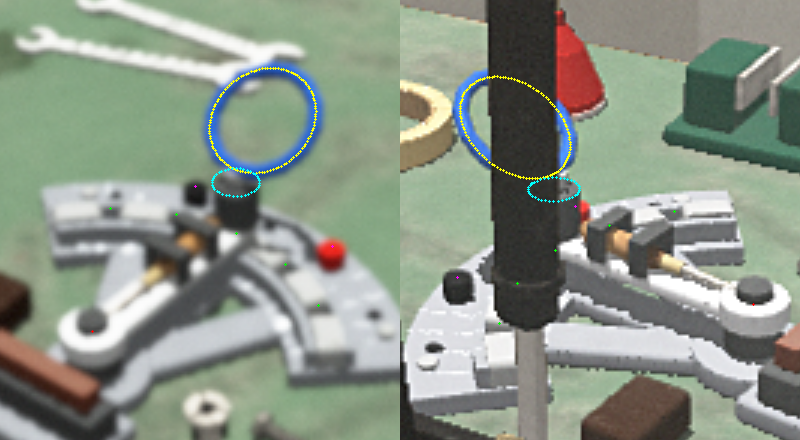

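```bash
python3 - <<'E'
from h import *
p=shot('scene');C=cloud(p)
for uv in [(140,150),(145,200),(160,240),(40,50),(25,10),(545,25),(450,10),(280,12),(470,230),(460,270),(335,150)]: print('sc',uv,C[uv[1],uv[0]].round(3))
p=shot('side');C=cloud(p)
for uv in [(300,220),(300,300),(305,350),(100,20),(250,10),(150,40),(600,60)]: print('si',uv,C[uv[1],uv[0]].round(3))
E
```

```text
sc (140, 150) [0.438 0.153 0.256]
sc (145, 200) [0.435 0.16  0.174]
sc (160, 240) [0.448 0.16  0.094]
sc (40, 50) [0.965 1.076 0.174]
sc (25, 10) [0.949 1.069 0.287]
sc (545, 25) [ 0.706 -0.317  0.416]
sc (450, 10) [ 0.695 -0.197  0.426]
sc (280, 12) [0.699 0.073 0.402]
sc (470, 230) [ 0.863 -0.241 -0.001]
sc (460, 270) [ 0.671 -0.271  0.039]
sc (335, 150) [0.952 0.101 0.063]
si (300, 220) [0.438 0.172 0.257]
si (300, 300) [0.44  0.173 0.172]
si (305, 350) [0.441 0.164 0.107]
si (100, 20) [0.697 0.143 0.427]
si (250, 10) [ 0.695 -0.125  0.43 ]
si (150, 40) [0.695 0.076 0.403]
si (600, 60) [ 0.262 -0.554  0.339]
```

View pics/wrist0.png

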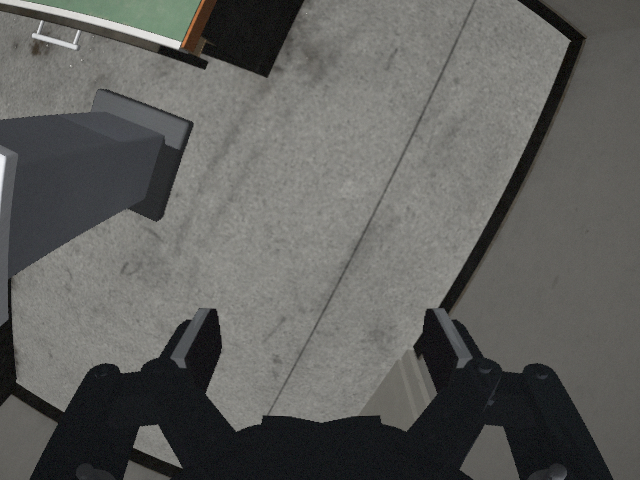

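```bash
cat > mv.py <<'E'
from h import *
import sys
PX,PY,YAW=0.45058,-0.04655,-0.15037
def rot(phi,t):
    r=np.array([np.cos(phi),np.sin(phi),0]);Z=np.array([0,0,1.]);l=np.cross(Z,r)
    x=np.cos(t)*r+np.sin(t)*Z; z=np.sin(t)*r-np.cos(t)*Z
    return np.stack([x,-l,z],1)
def armpt(th,r,z,lat=0):
    f=YAW+th; return np.array([PX+r*np.cos(f)-lat*np.sin(f),PY+r*np.sin(f)+lat*np.cos(f),z])
def rel(p1,R1,base=None):
    s=env.get_state()
    p0,R0=base if base else (np.array(s['position']),R.from_quat(s['eef_rot']).as_matrix())
    w=R.from_matrix(R0.T@R1).as_rotvec(); d=R0.T@(np.array(p1)-p0)*100
    return w,d
def show(p1,R1,base=None,n=1):
    w,d=rel(p1,R1,base)
    for k in range(1,n+1): print(' '.join(f'{v:.3f}' for v in w*k/n),' '.join(f'{v:.2f}' for v in d*k/n))
def st():
    s=env.get_state(); print('t',round(s['clock'],2),'q',s['joint_pos'].round(2),'p',s['position'].round(4),'F',s['ft_force'].round(1),'gap',round(s['finger_gap'],4))
E
python3 - <<'E'
from mv import *
t=np.radians(45);R1=rot(YAW,t)
show([.48,-.05,.26],R1,n=10)
E
```

```text
-0.022 0.076 0.054 4.17 -3.83 -0.10
-0.045 0.153 0.109 8.34 -7.65 -0.19
-0.067 0.229 0.163 12.52 -11.48 -0.29
-0.090 0.305 0.217 16.69 -15.30 -0.39
-0.112 0.382 0.272 20.86 -19.13 -0.49
-0.135 0.458 0.326 25.03 -22.95 -0.58
-0.157 0.534 0.380 29.21 -26.78 -0.68
-0.180 0.611 0.434 33.38 -30.60 -0.78
-0.202 0.687 0.489 37.55 -34.43 -0.87
-0.225 0.763 0.543 41.72 -38.25 -0.97
```

>>> {"fn": "play_rows", "kwargs": {"series": "-0.022 0.076 0.054 4.2 -3.8 -0.1 0;-0.045 0.153 0.109 8.3 -7.6 -0.2 0;-0.067 0.229 0.163 12.5 -11.5 -0.3 0;-0.09 0.305 0.217 16.7 -15.3 -0.4 0;-0.112 0.382 0.272 20.9 -19.1 -0.5 0"}}

```text
clock: 2.28
position: [0.3693, -0.3086, 0.2558]
eef_rot: [0.978, 0.071, 0.198, 0.015]
ft_force: [2.2, 1.0, 0.4]
finger_gap: 0.0
```

```bash
python3 - <<'E'
from mv import *
st()
show([.48,-.05,.26],rot(YAW,np.radians(45)),n=5)
E
```

```text
t 2.27 q [ 0.93  0.08 -0.16  2.12 -0.42  0.69 -0.36] p [ 0.3693 -0.3086  0.2558] F [2.2 1.  0.4] gap 0.0
-0.022 0.076 0.054 2.80 -4.82 0.78
-0.045 0.151 0.108 5.60 -9.64 1.56
-0.067 0.227 0.161 8.40 -14.46 2.33
-0.089 0.303 0.215 11.20 -19.27 3.11
-0.111 0.379 0.269 14.00 -24.09 3.89
```

>>> {"fn": "play_rows", "kwargs": {"series": "-0.022 0.076 0.054 2.8 -4.8 0.8 0;-0.045 0.151 0.108 5.6 -9.6 1.6 0;-0.067 0.227 0.161 8.4 -14.5 2.3 0;-0.089 0.303 0.215 11.2 -19.3 3.1 0;-0.111 0.379 0.269 14 -24.1 3.9 0"}}

```text
clock: 2.9
position: [0.4617, -0.092, 0.2739]
eef_rot: [0.933, -0.044, 0.356, 0.023]
ft_force: [-1.1, -0.1, 1.2]
finger_gap: 0.0003
```

```bash
python3 - <<'E'
from mv import *
st()
s=env.get_state();M=R.from_quat(s['eef_rot']).as_matrix();print(M.round(3),rot(YAW,np.radians(45)).round(3))
p=shot('wrist','w1.png')
C=armpt(0,.144,.087); z=rot(YAW,np.radians(45))[:,2]; print(C,z)
show(C-.075*z,rot(YAW,np.radians(45)),n=3)
E
```

```text
t 2.9 q [ 1.11 -0.11 -0.9   2.41 -1.08  0.15 -0.47] p [ 0.4617 -0.092   0.2739] F [-1.1 -0.1  1.2] gap 0.0003
[[ 0.742 -0.098  0.663]
 [-0.066 -0.995 -0.073]
 [ 0.667  0.011 -0.745]] [[ 0.699 -0.15   0.699]
 [-0.106 -0.989 -0.106]
 [ 0.707  0.    -0.707]]
[ 0.59295506 -0.06812177  0.087     ] [ 0.69912759 -0.1059274  -0.70710678]
-0.011 0.018 0.017 -1.14 -1.16 5.00
-0.021 0.035 0.033 -2.29 -2.31 9.99
-0.032 0.053 0.050 -3.43 -3.47 14.99
```

View pics/w1.png

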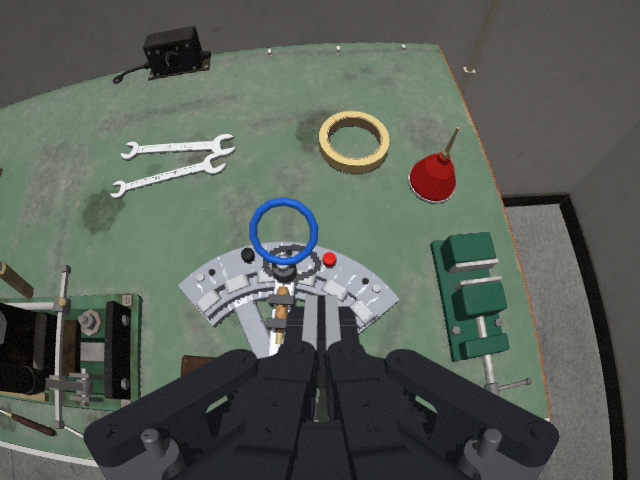

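```bash
cat >> h.py <<'E'
def fproj(p,P):
    M=cv2.Rodrigues(np.array(p['rvec'],float))[0]
    c=np.atleast_2d(P)@M.T+np.array(p['tvec']).ravel()
    rho=np.hypot(c[:,0],c[:,1]);a=np.arctan2(rho,c[:,2])
    return np.stack([p['cx']+p['fx']*a*c[:,0]/rho,p['cy']+p['fy']*a*c[:,1]/rho],1)
def anyproj(p,P): return fproj(p,P) if p.get('fish') else proj(p,P)
E
cat > wfit.py <<'E'
from fit import *
import sys
def run(name,th=0,lift=0,guess=(.4506,-.0466,-.150),obs=()):
    p=shot('wrist')
    hsv=cv2.cvtColor(p['image'],cv2.COLOR_RGB2HSV)
    m=cv2.inRange(hsv,(105,140,60),(125,255,255))>0
    n,l,s,c=cv2.connectedComponentsWithStats(m.astype(np.uint8))
    k=1+np.argmax(s[1:,4]); v,u=np.nonzero(l==k); uv=np.stack([u,v],1)
    r=(cv2.inRange(hsv,(0,170,100),(6,255,255))|cv2.inRange(hsv,(174,170,100),(180,255,255)))>0
    n,l,s,c=cv2.connectedComponentsWithStats(r.astype(np.uint8))
    for i in range(1,n):
        if s[i,4]>30: print('red',s[i],c[i].round(1))
    im=cv2.resize(p['image'],None,fx=2,fy=2)[:,:,::-1].copy()
    def dr(P,col):
        for q in fproj(p,P): cv2.circle(im,tuple(np.int32((q+.5)*2)),1,col,-1)
    x=guess
    M=fproj(p,ring_model(*x,th,lift,n=240)); print('ring model/obs',M.mean(0),uv.mean(0), (u.min(),u.max(),v.min(),v.max()),M.min(0),M.max(0))
    dr(ring_model(*x,th,lift,n=120),(0,255,255))
    for a in (-.64,-.32,0,.32,.64): dr(ptsat(*x,.12,a,.024),(0,255,0))
    aa=np.linspace(0,6.28,40)
    for a in (-.32,.32):
        dr(ptsat(*x,.152,a,.022)+.008*np.stack([np.cos(aa),np.sin(aa),0*aa],1),(255,0,255)); print('plug',a,fproj(p,ptsat(*x,.152,a,.018)))
    dr(ptsat(*x,.12,th,.059)+.013*np.stack([np.cos(aa),np.sin(aa),0*aa],1),(255,255,0)); dr(ptsat(*x,0,0,.035),(0,0,255))
    c=np.int32(M.mean(0)*2); y0=max(c[1]-250,0);x0=max(c[0]-300,0)
    cv2.imwrite('pics/'+name,im[y0:y0+500,x0:x0+600])
    return p,uv
if __name__=='__main__': run(sys.argv[1])
E
python3 wfit.py w2.png
```

```text
red [ 415  154   45   48 1507] [438.2 179.4]
red [328 254  13  13 126] [334.4 259.9]
ring model/obs [287.85872692 234.58074549] [289.65287518 232.1002805 ] (np.int64(256), np.int64(324), np.int64(199), np.int64(265)) [256.88579963 203.88662026] [319.04560681 264.64125674]
plug -0.32 [[333.16210436 261.09233471]]
plug 0.32 [[251.54798446 256.09665329]]
```

View pics/w2.png

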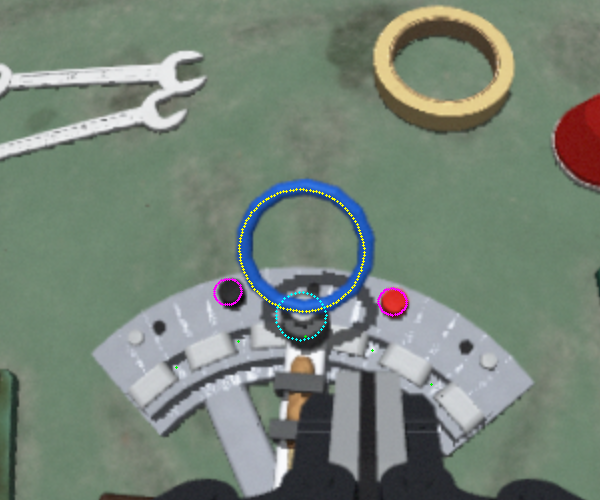

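```bash
python3 - <<'E'
from mv import *
st()
T=np.radians(40);M=rot(YAW,T);C=armpt(0,.144,.087); z=M[:,2]
show(C-.07*z,M,n=4)
E
```

```text
t 3.0 q [ 1.12 -0.12 -0.91  2.4  -1.08  0.15 -0.47] p [ 0.4621 -0.0909  0.2747] F [-0.3 -0.7 -0.5] gap -0.0005
-0.007 -0.008 0.012 -0.68 -0.98 3.87
-0.013 -0.016 0.025 -1.36 -1.97 7.75
-0.020 -0.025 0.037 -2.04 -2.95 11.62
-0.026 -0.033 0.049 -2.73 -3.94 15.50
```

>>> {"fn": "play_rows", "kwargs": {"series": "-0.007 -0.008 0.012 -0.7 -1 3.9 0;-0.013 -0.016 0.025 -1.4 -2 7.7 0;-0.02 -0.025 0.037 -2 -3 11.6 0;-0.026 -0.033 0.049 -2.7 -3.9 15.5 0;-0.026 -0.033 0.049 -2.7 -3.9 15.5 0"}}

```text
clock: 3.62
position: [0.4645, -0.0788, 0.2545]
eef_rot: [0.94, -0.068, 0.333, 0.015]
ft_force: [-0.6, 0.8, -0.1]
finger_gap: -0.0001
```

```bash
python3 - <<'E'
from mv import *
import wfit
st()
T=np.radians(40);M=rot(YAW,T);C=armpt(0,.144,.087); z=M[:,2]
show(C-.07*z,M,n=1)
wfit.run('w3.png')
im=shot('side')['image'][200:340,220:420]
cv2.imwrite('pics/s3.png',cv2.resize(im,(800,560))[:,:,::-1])
E
```

```text
t 3.62 q [ 1.42 -0.06 -1.26  2.39 -0.66  0.12 -0.95] p [ 0.4645 -0.0788  0.2545] F [-0.6  0.8 -0.1] gap -0.0001
-0.020 0.019 -0.002 -0.90 -2.70 13.97
red [ 422  125   47   49 1621] [445.7 151.3]
red [337 234  13  13 135] [342.8 240.2]
ring model/obs [292.89691919 216.52925502] [294.92431762 213.89950372] (np.int64(259), np.int64(331), np.int64(179), np.int64(249)) [259.90495465 183.94652178] [326.08162306 248.33748442]
plug -0.32 [[341.56175716 241.81243095]]
plug 0.32 [[255.56836441 241.36447269]]
```

View pics/w3.png

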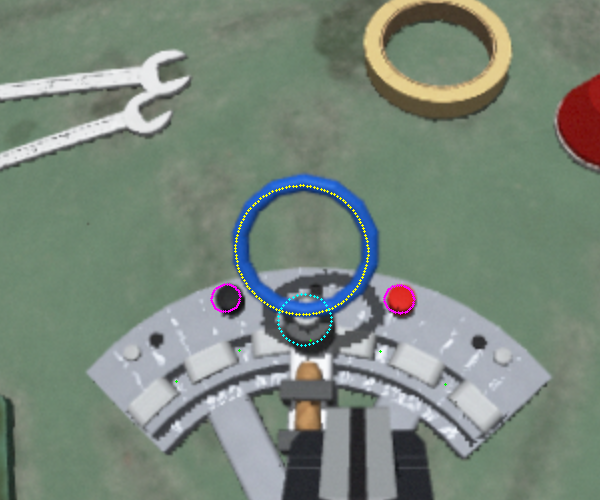

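View pics/s3.png

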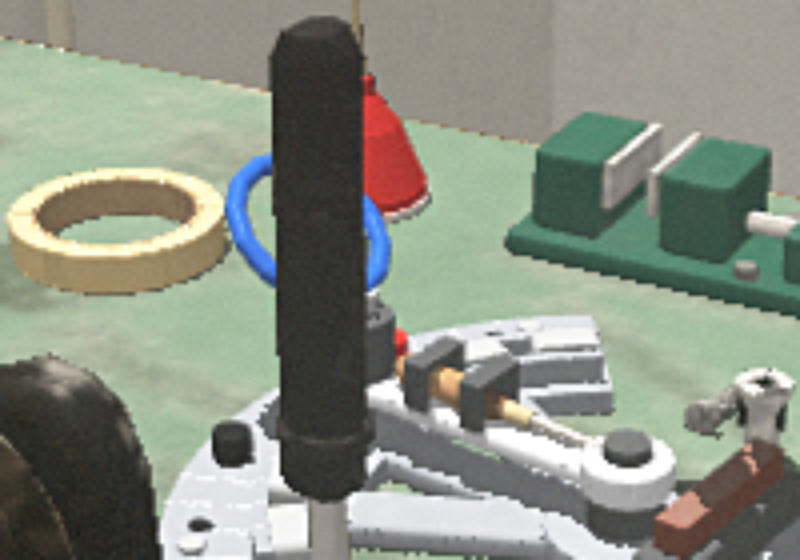

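```bash
cat > kin.py <<'E'
from h import *
from scipy.optimize import least_squares
def fk(q,k):
    o=k[:7]; s=k[-1]
    Rz=lambda a:R.from_euler('z',a).as_matrix(); Ry=lambda a:R.from_euler('y',a).as_matrix()
    T=np.eye(3);p=np.zeros(3)
    T=Rz(q[0]+k[0]); p=p+np.array([0,0,k[4]])+T@[k[8],0,0]
    T=T@Ry(q[1]+k[1]); T=T@Rz(q[2]); p=p+T@[k[9],0,k[5]]
    T=T@Ry(q[3]); p=p+T@[k[10],0,0]; T=T@Rz(q[4]); p=p+T@[k[11],0,k[6]]
    T=T@Ry(q[5]+k[2]); T=T@Rz(q[6]+k[3]); p=p+T@[0,0,k[7]]
    return p,T
D=[([1.04538256,.43522192,.02495752,1.57410524,-.01163778,1.13400683,-.07509204],(.25622519,-.56953341,.24952327),(.977743063,.209804351,-.000217972768,-.000767859883)),
([.93,.08,-.16,2.12,-.42,.69,-.36],(.3693,-.3086,.2558),(.978,.071,.198,.015)),
([1.11,-.11,-.9,2.41,-1.08,.15,-.47],(.4617,-.092,.2739),(.933,-.044,.356,.023))]
s=env.get_state()
D.append((s['joint_pos'],s['position'],s['eef_rot']))
W=[1,.15,.15,1]
def res(k):
    o=[]
    for (q,p,r),w in zip(D,W):
        a,T=fk(q,k); Rm=R.from_quat(r).as_matrix()
        o+=list((a-p)*w*10)+list((T.T@Rm-np.eye(3)).ravel()*w)
    return np.array(o+list(1e-3*np.array(k[8:])))
if __name__=='__main__':
    best=None
    for q3 in (0,np.pi,np.pi/2,-np.pi/2):
      for d in (.2,.4):
        x=least_squares(res,[-2.2,0,0,q3,.35,d,d,.25,0,0,0,0])
        if best is None or x.cost<best.cost: best=x
    print(best.cost,best.x.round(4)); print(res(best.x).round(3))
    np.save('k.npy',best.x)
E
python3 kin.py
```

```text
0.7006734558965153 [-2.1515 -1.1842  1.2369  2.2201 -0.5093  0.875  -0.7909 -0.4092  2.4464
 -0.3237 -0.7861  0.1505]
[ 0.064  0.036  0.007 -0.134  0.498  0.05  -0.5   -0.134  0.03  -0.028
 -0.051 -0.002 -0.111 -0.095 -0.203 -0.032  0.051  0.077 -0.031 -0.01
 -0.045 -0.087  0.019 -0.029  0.03  -0.155 -0.259 -0.053  0.021  0.113
  0.03  -0.012 -0.051 -0.111  0.055 -0.065 -0.03   0.007  0.062 -0.159
 -0.502  0.2    0.506 -0.138  0.033 -0.188  0.074 -0.021  0.002 -0.
 -0.001  0.   ]
```

```bash
cat > kin2.py <<'E'
from kin import D,W,R,np,least_squares
import itertools
out=[]
Rm=[R.from_quat(r) for _,_,r in D]
def chain(q,sg,wr): 
    ax='zyzyzyz' if wr else 'zyzyzyz'
    r=R.identity()
    for a,s,v in zip(ax,sg,q): r=r*R.from_euler(a,s*v)
    return r
for sg in itertools.product([1,-1],repeat=7):
    if sg[1]<0: continue
    Q=[chain(q,sg,1) for q,_,_ in D]
    def f(x):
        B=R.from_rotvec(x[:3]);E=R.from_rotvec(x[3:])
        return np.concatenate([(B*a*E*m.inv()).as_rotvec()*w for a,m,w in zip(Q,Rm,W)])
    for yaw in (0,-2.2,-1.1,1.1,2.2):
        x=least_squares(f,[0,0,yaw,0,0,yaw*.5]); out.append((x.cost,sg,x.x.round(3)))
out.sort(key=lambda t:t[0])
for o in out[:6]: print(o)
E
python3 kin2.py
```

```text
(np.float64(1.398614729770867e-06), (1, 1, 1, 1, 1, 1, 1), array([ 0.031,  3.117,  0.006,  2.191,  2.234, -0.034]))
(np.float64(1.398614730072272e-06), (1, 1, 1, 1, 1, 1, 1), array([-0.031, -3.166, -0.006, -2.208, -2.252,  0.034]))
(np.float64(1.3986147301401891e-06), (-1, 1, -1, 1, -1, 1, -1), array([ 0.004, -0.024, -0.02 ,  0.024, -0.013,  1.551]))
(np.float64(1.3986147308037156e-06), (1, 1, 1, 1, 1, 1, 1), array([ 0.031,  3.117,  0.006,  2.191,  2.234, -0.034]))
(np.float64(1.3986147308880716e-06), (-1, 1, -1, 1, -1, 1, -1), array([ 0.004, -0.024, -0.02 ,  0.024, -0.013,  1.551]))
(np.float64(1.3986147315024415e-06), (1, 1, 1, 1, 1, 1, 1), array([ 0.031,  3.117,  0.006,  2.191,  2.234, -0.034]))
```

```bash
cat > kin3.py <<'E'
import json,os
from h import *
from scipy.optimize import least_squares
D=[([1.04538256,.43522192,.02495752,1.57410524,-.01163778,1.13400683,-.07509204],(.25622519,-.56953341,.24952327),(.977743063,.209804351,-.000217972768,-.000767859883),1),
([.93,.08,-.16,2.12,-.42,.69,-.36],(.3693,-.3086,.2558),(.978,.071,.198,.015),.1),
([1.11,-.11,-.9,2.41,-1.08,.15,-.47],(.4617,-.092,.2739),(.933,-.044,.356,.023),.1)]
def log():
    s=env.get_state(); r=[list(map(float,s['joint_pos'])),list(map(float,s['position'])),list(map(float,s['eef_rot'])),1]
    L=json.load(open('log.json')) if os.path.exists('log.json') else []
    if not L or L[-1]!=r: L.append(r); json.dump(L,open('log.json','w'))
    return L
SG=[-1,1,-1,1,-1,1,-1]
def frames(q):
    T=np.eye(3);F=[T]
    for a,s,v in zip('zyzyzyz',SG,q): T=T@R.from_euler(a,s*v).as_matrix(); F.append(T)
    return F
E0=R.from_euler('z',np.pi/2).as_matrix()
# unknown lengths: base z; after q1: x,y ; after q3(F3): x,y,z ; after q4(F4): x ; F5: x,z ; F6: x; F7: z
COL=[(0,2),(1,0),(1,1),(3,0),(3,1),(3,2),(4,0),(5,0),(5,1),(5,2),(6,0),(7,2)]
def row(q):
    F=frames(q); return np.stack([F[i][:,j] for i,j in COL],1)
def fit(data):
    A=np.concatenate([row(q)*w for q,p,r,w in data]+[np.diag([.003 if j==2 else .02 for i,j in COL])])
    b=np.concatenate([np.array(p)*w for q,p,r,w in data]+[np.zeros(len(COL))])
    return np.linalg.lstsq(A,b,rcond=None)[0]
def fk(q,k): return row(q)@k, frames(q)[7]@E0
if __name__=='__main__':
    data=D+log(); k=fit(data); 
    for c,v in zip(COL,k): print(c,v.round(3),end='; ')
    print([(row(q)@k-p).round(3).tolist() for q,p,r,w in data])
    np.save('k.npy',k)
E
python3 kin3.py
```

```text
(0, 2) 0.27; (1, 0) -0.002; (1, 1) -0.028; (3, 0) 0.008; (3, 1) -0.024; (3, 2) 0.542; (4, 0) -0.006; (5, 0) 0.011; (5, 1) -0.0; (5, 2) 0.429; (6, 0) -0.003; (7, 2) 0.321; [[0.0, 0.0, -0.0], [0.001, -0.002, 0.002], [-0.002, 0.002, -0.001], [0.0, -0.0, -0.0]]
```

```bash
cat > ik.py <<'E'
from kin3 import *
from mv import rot,armpt,YAW
k=np.load('k.npy')
LO=np.array([-2.62,-.44,-1.27,.08,-1.32,.12,-2.74]);HI=np.array([2.62,2.09,1.32,2.57,4.46,2,2.74])
def ik(p,M,seed,reg=0.0):
    def f(q):
        a,T=fk(q,k); return np.concatenate([(a-p)*10,R.from_matrix(T@M.T).as_rotvec()*2,reg*(q-seed)])
    return least_squares(f,np.clip(seed,LO+.01,HI-.01),bounds=(LO,HI))
if __name__=='__main__':
    rng=np.random.default_rng(0)
    for th in (0,-.32):
     for t in (20,30,38,45,55):
      for d in (0,-.07):
       for hz in (0,np.pi):
        M=rot(YAW+th,np.radians(t)); p=armpt(th,.144,.087)+d*M[:,2]
        if hz: M=M@np.diag([-1,-1,1])
        sol=[]
        for i in range(25):
            s=ik(p,M,rng.uniform(LO,HI))
            if s.cost<1e-6: sol.append((np.min(np.minimum(s.x-LO,HI-s.x)),s.x))
        sol.sort(key=lambda a:-a[0])
        print(th,t,d,round(hz,1),len(sol),[(round(a,2),x.round(2).tolist()) for a,x in sol[:1]])
E
python3 ik.py
```

```text
0 20 0 0 14 [(np.float64(0.23), [0.31, 0.5, -0.41, 2.08, 0.81, 0.35, -2.47])]
0 20 0 3.1 14 [(np.float64(0.41), [0.63, 0.61, -0.86, 2.06, 1.14, 0.57, 0.4])]
0 20 -0.07 0 11 [(np.float64(0.38), [0.5, 0.39, -0.64, 2.07, 0.68, 0.5, -2.35])]
0 20 -0.07 3.1 16 [(np.float64(0.42), [0.59, 0.42, -0.77, 2.07, 0.77, 0.54, 0.71])]
0 30 0 0 13 [(np.float64(0.13), [-0.47, 0.53, 0.61, 2.28, 4.2, 0.25, 0.3])]
0 30 0 3.1 15 [(np.float64(0.34), [0.68, 0.62, -0.93, 2.21, 1.69, 0.57, -0.12])]
0 30 -0.07 0 3 [(np.float64(0.0), [-0.5, 0.33, 0.59, 2.3, -1.29, 0.12, -0.45])]
0 30 -0.07 3.1 13 [(np.float64(0.25), [0.78, 0.46, -1.02, 2.24, 1.43, 0.51, 0.08])]
0 38 0 0 12 [(np.float64(0.2), [-0.14, 0.48, 0.13, 2.37, 2.96, 0.36, 1.56])]
0 38 0 3.1 17 [(np.float64(0.26), [0.68, 0.65, -0.94, 2.31, 2.08, 0.67, -0.5])]
0 38 -0.07 0 10 [(np.float64(0.18), [0.43, 0.35, -0.59, 2.39, 2.14, 0.39, 2.43])]
0 38 -0.07 3.1 18 [(np.float64(0.2), [0.7, 0.44, -0.93, 2.37, 1.97, 0.52, -0.49])]
0 45 0 0 12 [(np.float64(0.18), [0.71, 0.73, -0.99, 2.39, 2.31, 0.86, 2.47])]
0 45 0 3.1 19 [(np.float64(0.18), [0.68, 0.71, -0.95, 2.3
[... 1381 characters left out ...]
, 1.73, 0.72, -0.61])]
-0.32 45 0 0 14 [(np.float64(0.18), [0.38, 0.59, -0.63, 2.39, 2.15, 0.86, 2.14])]
-0.32 45 0 3.1 18 [(np.float64(0.2), [0.68, 0.77, -1.06, 2.37, 2.06, 1.1, -0.76])]
-0.32 45 -0.07 0 12 [(np.float64(0.12), [0.6, 0.53, -1.0, 2.45, 1.94, 0.95, 2.31])]
-0.32 45 -0.07 3.1 18 [(np.float64(0.13), [0.67, 0.58, -1.1, 2.44, 1.92, 1.02, -0.79])]
-0.32 55 0 0 11 [(np.float64(0.08), [0.09, 0.64, -0.35, 2.49, 2.37, 1.06, 1.79])]
-0.32 55 0 3.1 20 [(np.float64(0.11), [0.65, 0.91, -1.08, 2.46, 2.25, 1.43, -0.89])]
-0.32 55 -0.07 0 16 [(np.float64(0.01), [0.46, 0.66, -0.96, 2.56, 2.12, 1.3, 2.05])]
-0.32 55 -0.07 3.1 17 [(np.float64(0.01), [0.59, 0.77, -1.15, 2.56, 2.09, 1.43, -0.98])]
```

```bash
cat > jp.py <<'E'
from ik import *
def refit():
    global k
    k=fit(D+log()); np.save('k.npy',k); import ik; ik.k=k
    return k
def rowsto(path,n):
    """path: list of q; emit poses relative to current"""
    s=env.get_state();p0=np.array(s['position']);R0=R.from_quat(s['eef_rot']).as_matrix()
    b,_=fk(s['joint_pos'],k); off=p0-b
    for q in path[:n]:
        p,T=fk(q,k); p=p+off
        w=R.from_matrix(R0.T@T).as_rotvec(); d=R0.T@(p-p0)*100
        print(' '.join(f'{v:.3f}' for v in w),' '.join(f'{v:.2f}' for v in d),'|',p.round(3),'z',T[:,2].round(2))
if __name__=='__main__':
    refit()
    q0=env.get_state()['joint_pos']
    M=rot(YAW,np.radians(42))@np.diag([-1,-1,1]); p=armpt(0,.144,.087)-.09*rot(YAW,np.radians(42))[:,2]
    rng=np.random.default_rng(1);S=[]
    for i in range(30):
        s=ik(p,M,np.array([.68,.5,-.9,2.35,2.05,.6,-.5])+rng.normal(0,.2,7))
        if s.cost<1e-6:S.append(s.x)
    S.sort(key=lambda x:-np.min(np.minimum(x-LO,HI-x)))
    for x in S[:3]: print(x.round(2),np.min(np.minimum(x-LO,HI-x)))
    g=S[0]; np.save('goal.npy',g)
    mid=np.array([1.0,.15,-.95,2.05,.5,.85,-.75])
    rowsto([q0+(mid-q0)*i/5 for i in range(1,6)],5)
    rowsto([mid+(g-mid)*i/8 for i in range(1,9)],8)
E
python3 jp.py
```

```text
[ 0.84  0.48 -1.13  2.45  2.06  0.66 -0.57] 0.12260775007258529
[ 0.83  0.47 -1.12  2.45  2.07  0.65 -0.58] 0.12210875352180617
[ 0.82  0.46 -1.1   2.45  2.07  0.64 -0.59] 0.12152053711478716
0.094 -0.081 -0.267 -0.16 -1.99 -0.01 | [ 0.466 -0.06   0.254] z [ 0.56  0.02 -0.83]
0.147 -0.174 -0.532 -0.86 -1.74 -0.17 | [ 0.459 -0.061  0.251] z [ 0.47  0.04 -0.88]
0.160 -0.281 -0.789 -1.37 0.70 -0.33 | [ 0.451 -0.084  0.249] z [ 0.36  0.   -0.93]
0.132 -0.402 -1.033 -1.00 5.03 -0.53 | [ 0.446 -0.128  0.252] z [ 0.27 -0.1  -0.96]
0.064 -0.539 -1.258 0.74 10.70 -0.94 | [ 0.449 -0.185  0.265] z [ 0.19 -0.26 -0.95]
0.039 -0.571 -1.483 -0.06 12.35 0.81 | [ 0.452 -0.202  0.246] z [ 0.2  -0.33 -0.92]
0.020 -0.581 -1.716 -0.26 13.15 2.67 | [ 0.461 -0.211  0.23 ] z [ 0.24 -0.39 -0.89]
0.005 -0.567 -1.956 -0.07 12.98 4.63 | [ 0.475 -0.211  0.216] z [ 0.31 -0.42 -0.85]
-0.007 -0.526 -2.199 0.27 11.75 6.62 | [ 0.491 -0.201  0.203] z [ 0.38 -0.42 -0.82]
-0.019 -0.456 -2.443 0.53 9.46 8.52 | [ 0.508 -0.18   0.19 ] z [ 0.46 -0.38 -0.8 ]
-0.034 -0.352 -2.685 0.47 6.16 10.17 | [ 0.523 -0.149  0.178] z [ 0.54 -0.32 -0.78]
-0.054 -0.211 -2.921 -0.09 2.00 11.39 | [ 0.532 -0.108  0.165] z [ 0.61 -0.22 -0.76]
0.083 0.028 3.136 -1.30 -2.82 11.98 | [ 0.533 -0.059  0.154] z [ 0.66 -0.1  -0.74]
```

```bash
cat > next.py <<'E'
import sys
from jp import *
refit()
tgt=np.array(eval(sys.argv[1])) if sys.argv[1]!='g' else np.load('goal.npy')
n=int(sys.argv[2])
q0=env.get_state()['joint_pos']; print(q0.round(2),round(env.get_state()['clock'],2))
rowsto([q0+(tgt-q0)*i/n for i in range(1,n+1)],5)
E
python3 next.py "[1.0,.15,-.95,2.05,.5,.85,-.75]" 8
```

```text
[ 1.43 -0.07 -1.26  2.39 -0.67  0.12 -0.94] 3.73
0.063 -0.049 -0.166 0.01 -1.49 0.03 | [ 0.467 -0.065  0.255] z [ 0.59 -0.01 -0.81]
0.111 -0.103 -0.333 -0.31 -2.14 -0.04 | [ 0.465 -0.058  0.253] z [ 0.54  0.03 -0.84]
0.143 -0.162 -0.499 -0.77 -1.90 -0.15 | [ 0.46  -0.06   0.251] z [ 0.48  0.04 -0.88]
0.159 -0.226 -0.662 -1.18 -0.79 -0.25 | [ 0.455 -0.07   0.249] z [ 0.41  0.03 -0.91]
0.159 -0.295 -0.821 -1.38 1.15 -0.35 | [ 0.45  -0.089  0.249] z [ 0.35 -0.01 -0.94]
```

>>> {"fn": "play_rows", "kwargs": {"series": "0.063 -0.049 -0.166 0 -1.5 0 0;0.11 -0.103 -0.333 -0.3 -2.1 0 0;0.143 -0.162 -0.5 -0.8 -1.9 -0.1 0;0.16 -0.226 -0.662 -1.2 -0.8 -0.2 0;0.16 -0.295 -0.82 -1.4 1.1 -0.3 0"}}

```text
clock: 4.35
position: [0.4498, -0.0909, 0.2474]
eef_rot: [0.926, 0.334, 0.164, 0.065]
ft_force: [0.1, 0.1, -0.5]
finger_gap: 0.0002
```

```bash
python3 next.py "[1.0,.15,-.95,2.05,.5,.85,-.75]" 5
```

```text
[ 1.24  0.11 -1.17  2.16  0.14  0.59 -0.89] 4.35
-0.004 -0.053 -0.087 -1.21 1.04 -0.16 | [ 0.447 -0.107  0.248] z [ 0.31 -0.05 -0.95]
-0.010 -0.108 -0.171 -2.48 2.29 -0.40 | [ 0.444 -0.124  0.25 ] z [ 0.28 -0.09 -0.96]
-0.017 -0.167 -0.253 -3.76 3.73 -0.74 | [ 0.442 -0.144  0.253] z [ 0.25 -0.14 -0.96]
-0.026 -0.229 -0.332 -5.04 5.37 -1.20 | [ 0.441 -0.164  0.258] z [ 0.22 -0.2  -0.96]
-0.036 -0.295 -0.408 -6.28 7.19 -1.79 | [ 0.441 -0.186  0.264] z [ 0.19 -0.26 -0.95]
```

```bash
python3 next.py g 11; python3 next.py "[1.0,.25,-1.0,2.15,1.0,.75,-.75]" 5
```

```text
[ 1.24  0.11 -1.17  2.16  0.14  0.59 -0.89] 4.35
-0.014 -0.062 -0.198 -2.31 0.06 1.37 | [ 0.438 -0.106  0.229] z [ 0.31 -0.06 -0.95]
-0.029 -0.117 -0.401 -4.16 0.44 2.61 | [ 0.431 -0.121  0.213] z [ 0.3  -0.12 -0.95]
-0.047 -0.165 -0.606 -5.47 1.07 3.77 | [ 0.43  -0.134  0.2  ] z [ 0.3  -0.17 -0.94]
-0.067 -0.204 -0.814 -6.20 1.83 4.87 | [ 0.433 -0.145  0.19 ] z [ 0.31 -0.22 -0.93]
-0.093 -0.236 -1.025 -6.29 2.62 5.94 | [ 0.441 -0.152  0.181] z [ 0.34 -0.25 -0.91]
[ 1.24  0.11 -1.17  2.16  0.14  0.59 -0.89] 4.35
-0.026 -0.075 -0.175 -2.42 1.60 0.71 | [ 0.444 -0.119  0.238] z [ 0.31 -0.08 -0.95]
-0.055 -0.152 -0.350 -4.56 3.69 1.29 | [ 0.443 -0.149  0.232] z [ 0.29 -0.16 -0.94]
-0.088 -0.230 -0.523 -6.30 6.22 1.73 | [ 0.447 -0.179  0.229] z [ 0.28 -0.24 -0.93]
-0.124 -0.309 -0.695 -7.52 9.11 2.03 | [ 0.457 -0.209  0.23 ] z [ 0.28 -0.33 -0.9 ]
-0.166 -0.389 -0.866 -8.14 12.26 2.19 | [ 0.472 -0.237  0.234] z [ 0.3  -0.41 -0.86]
```

>>> {"fn": "play_rows", "kwargs": {"series": "-0.026 -0.075 -0.175 -2.4 1.6 0.7 0;-0.055 -0.152 -0.35 -4.6 3.7 1.3 0;-0.088 -0.23 -0.523 -6.3 6.2 1.7 0;-0.124 -0.309 -0.695 -7.5 9.1 2 0;-0.166 -0.389 -0.866 -8.1 12.3 2.2 0"}}

```text
clock: 4.97
position: [0.4726, -0.2376, 0.2335]
eef_rot: [0.715, 0.649, -0.023, 0.258]
ft_force: [0.0, 0.1, 0.4]
finger_gap: -0.0003
```

```bash
python3 next.py g 7
```

```text
[ 0.98  0.24 -0.97  2.15  0.98  0.74 -0.75] 4.97
-0.046 -0.019 -0.198 1.19 0.41 1.15 | [ 0.482 -0.231  0.221] z [ 0.34 -0.41 -0.84]
-0.101 -0.031 -0.396 2.93 1.03 2.04 | [ 0.493 -0.219  0.209] z [ 0.4  -0.41 -0.82]
-0.165 -0.038 -0.593 5.24 1.72 2.63 | [ 0.505 -0.201  0.197] z [ 0.46 -0.39 -0.8 ]
-0.239 -0.039 -0.789 8.11 2.34 2.91 | [ 0.516 -0.175  0.186] z [ 0.52 -0.34 -0.78]
-0.324 -0.037 -0.981 11.51 2.74 2.81 | [ 0.525 -0.144  0.176] z [ 0.57 -0.28 -0.77]
```

>>> {"fn": "play_rows", "kwargs": {"series": "-0.046 -0.019 -0.198 1.2 0.4 1.1 0;-0.1 -0.031 -0.396 2.9 1 2 0;-0.165 -0.038 -0.593 5.2 1.7 2.6 0;-0.239 -0.039 -0.789 8.1 2.3 2.9 0;-0.324 -0.037 -0.981 11.5 2.7 2.8 0"}}

```text
clock: 5.6
position: [0.525, -0.1416, 0.1762]
eef_rot: [0.323, 0.885, -0.053, 0.33]
ft_force: [0.7, -0.3, 0.3]
finger_gap: 0.0001
```

```bash
python3 next.py g 4
```

```text
[ 0.77  0.37 -0.97  2.35  1.68  0.66 -0.7 ] 5.6
-0.053 -0.001 -0.120 1.14 1.38 0.14 | [ 0.528 -0.125  0.17 ] z [ 0.58 -0.26 -0.77]
-0.110 -0.006 -0.238 2.36 2.87 0.08 | [ 0.529 -0.107  0.164] z [ 0.61 -0.22 -0.76]
-0.172 -0.015 -0.352 3.66 4.45 -0.19 | [ 0.53  -0.086  0.16 ] z [ 0.64 -0.16 -0.75]
-0.238 -0.028 -0.463 5.02 6.11 -0.70 | [ 0.53  -0.065  0.158] z [ 0.66 -0.1  -0.74]
```

>>> {"fn": "play_rows", "kwargs": {"series": "-0.053 0 -0.12 1.1 1.4 0.1 0;-0.11 -0.006 -0.238 2.4 2.9 0.1 0;-0.172 -0.015 -0.352 3.7 4.4 -0.2 0;-0.238 -0.028 -0.463 5 6.1 -0.7 0;-0.238 -0.028 -0.463 5 6.1 -0.7 0"}}

```text
clock: 6.22
position: [0.5291, -0.0648, 0.1581]
eef_rot: [0.073, 0.931, -0.027, 0.357]
ft_force: [0.4, -0.2, -0.3]
finger_gap: 0.0003
```

```bash
cat > v.py <<'E'
import sys
from mv import *
import wfit
st()
n=sys.argv[1]
T=np.radians(float(sys.argv[2]) if len(sys.argv)>2 else 42);M=rot(YAW,T)@np.diag([-1,-1,1]);C=armpt(0,.144,.087)
Rm=R.from_quat(env.get_state()['eef_rot']).as_matrix(); print('toolz',Rm[:,2].round(3),'want',M[:,2].round(3))
show(C-.05*M[:,2],M,n=1)
p=wfit.run(n+'w.png')[0]; cv2.imwrite('pics/'+n+'wf.png',p['image'][:,:,::-1])
a=shot('side')['image'][200:340,220:420]; b=shot('scene')['image'][190:330,250:450]
cv2.imwrite('pics/'+n+'s.png',np.vstack([cv2.resize(a,(430,300)),cv2.resize(b,(430,300))])[:,:,::-1])
E
python3 v.py v4
```

```text
t 6.22 q [ 0.78  0.43 -1.04  2.45  2.1   0.6  -0.63] p [ 0.5291 -0.0648  0.1581] F [ 0.4 -0.2 -0.3] gap 0.0003
toolz [ 0.66  -0.102 -0.744] want [ 0.662 -0.1   -0.743]
-0.002 -0.001 -0.005 0.02 0.63 4.54
red [254 156  20  23 347] [263.3 167.3]
red [ 132  223   56   66 2387] [156.9 250.8]
ring model/obs [331.88642761 248.84885594] [329.56563823 247.78947368] (np.int64(276), np.int64(383), np.int64(201), np.int64(298)) [282.69934766 202.8141056 ] [380.97513785 292.49963795]
plug -0.32 [[265.04610263 166.93425577]]
plug 0.32 [[394.97963666 166.67189464]]
```

View pics/v4wf.png

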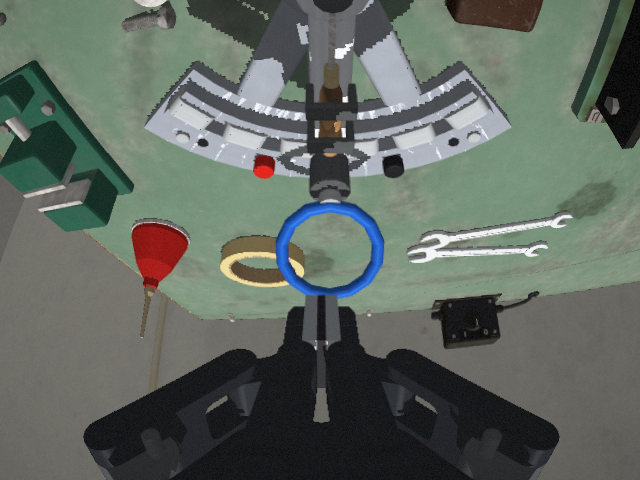

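View pics/v4s.png

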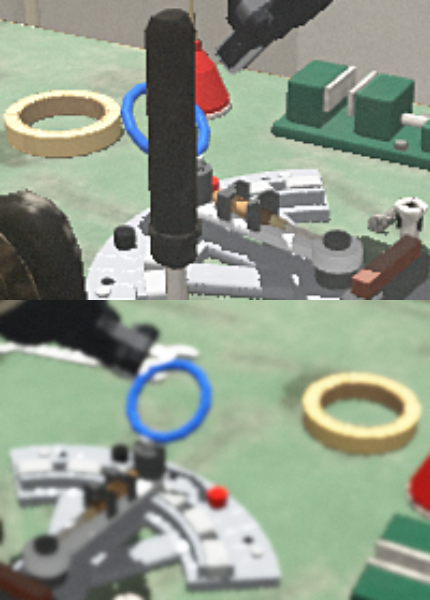

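```bash
sed -i 's/^PX,PY,YAW=.*/PX,PY,YAW=0.45058,-0.04775,-0.15037/' mv.py; python3 - <<'E'
from mv import *
T=np.radians(42);M=rot(YAW,T)@np.diag([-1,-1,1]);C=armpt(0,.144,.087)
for d in (-.05,-.03,-.015,.004): show(C+d*M[:,2],M)
E
```

```text
-0.003 0.000 -0.008 0.15 0.54 4.57
-0.003 0.000 -0.008 0.15 0.54 6.57
-0.003 0.000 -0.008 0.15 0.55 8.07
-0.003 0.000 -0.008 0.15 0.55 9.97
```

>>> {"fn": "play_rows", "kwargs": {"series": "-0.003 0 -0.008 0.2 0.5 2.5 0;-0.003 0 -0.008 0.15 0.55 4.5 0;-0.003 0 -0.008 0.15 0.55 6.3 0;-0.003 0 -0.008 0.15 0.55 7.6 0;-0.003 0 -0.008 0.15 0.55 7.6 0"}}

```text
clock: 7.0
position: [0.5799, -0.0662, 0.1011]
eef_rot: [0.069, 0.931, -0.026, 0.357]
ft_force: [-0.7, 0.3, 0.3]
finger_gap: 0.0
```

```bash
python3 v.py v5
```

```text
t 7.0 q [ 0.69  0.65 -0.97  2.39  2.21  0.77 -0.64] p [ 0.5799 -0.0662  0.1011] F [-0.7  0.3  0.3] gap 0.0
toolz [ 0.662 -0.098 -0.743] want [ 0.662 -0.1   -0.743]
0.002 -0.000 0.002 -0.05 -0.11 -3.05
red [218 172  28  30 703] [231.4 186.6]
red [  89  247   65   79 3351] [117.8 280.2]
ring model/obs [322.02711567 308.44064722] [318.30529595 290.94548287] (np.int64(242), np.int64(396), np.int64(245), np.int64(356)) [252.0703973  247.68934001] [391.95010101 363.9808751 ]
plug -0.32 [[233.12078845 186.82643088]]
plug 0.32 [[410.43428601 187.12979871]]
```

View pics/v5wf.png

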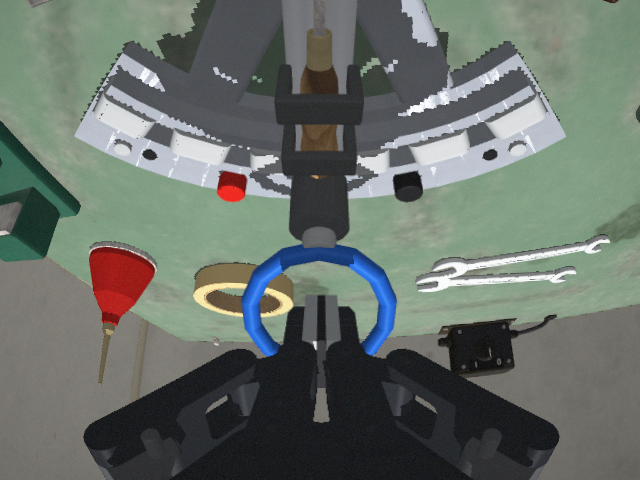

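View pics/v5s.png

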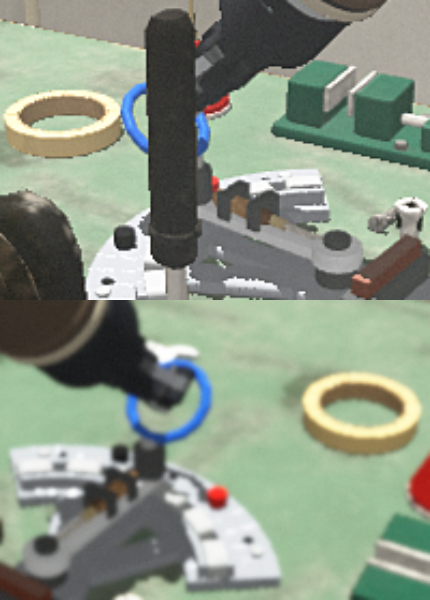

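>>> {"fn": "play_rows", "kwargs": {"series": "0.002 0 0.002 0 -0.1 0.8 0;0.002 0 0.002 0 -0.1 1.6 0;0.002 0 0.002 0 -0.1 2.4 0;0.002 0 0.002 0 -0.1 2.4 0"}}

```text
clock: 7.65
position: [0.5956, -0.0691, 0.0832]
eef_rot: [0.07, 0.931, -0.027, 0.357]
ft_force: [0.4, 0.7, -0.7]
finger_gap: -0.0002
```

```bash
python3 v.py v6
```

```text
t 7.65 q [ 0.67  0.71 -0.95  2.36  2.24  0.8  -0.64] p [ 0.5956 -0.0691  0.0832] F [ 0.4  0.7 -0.7] gap -0.0002
toolz [ 0.662 -0.099 -0.743] want [ 0.662 -0.1   -0.743]
0.001 -0.000 0.001 -0.06 -0.06 -5.46
red [206 180  33  33 874] [221.4 196.3]
red [  76  258   69   83 3720] [106.1 292.6]
ring model/obs [323.75329268 338.28541974] [320.30022119 302.13271667] (np.int64(232), np.int64(408), np.int64(268), np.int64(358)) [243.54226312 272.28712908] [403.89320954 397.5237395 ]
plug -0.32 [[223.13282944 196.70090368]]
plug 0.32 [[423.14540693 196.90121091]]
```

View pics/v6wf.png

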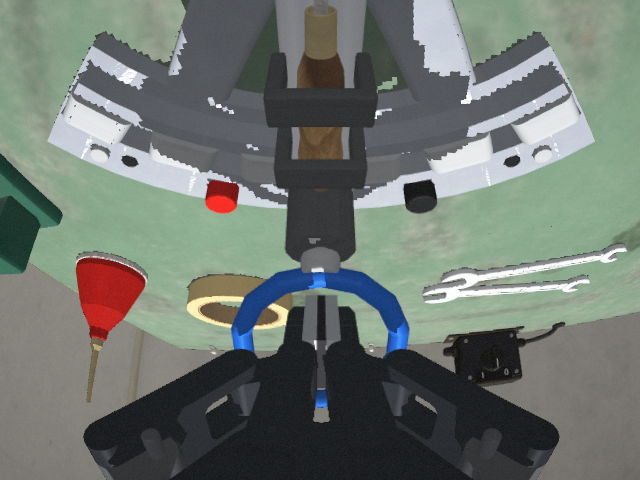

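View pics/v6s.png

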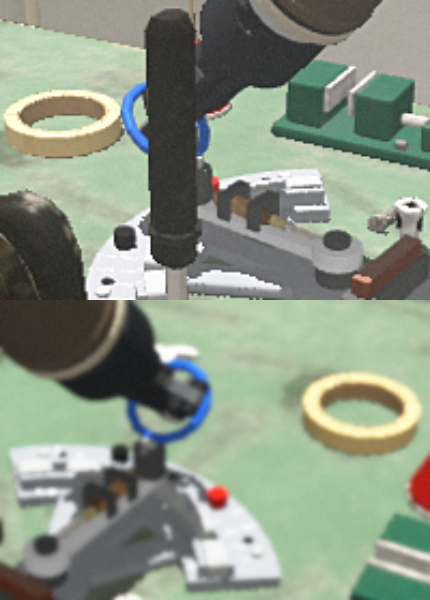

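>>> {"fn": "play_rows", "kwargs": {"series": "0 0 0 -0.3 -0.05 0 0;0 0 0 -0.6 -0.05 0 0;0 0 0 -0.8 -0.05 0 0"}}

```text
clock: 8.18
position: [0.6015, -0.0706, 0.0897]
eef_rot: [0.069, 0.931, -0.027, 0.358]
ft_force: [0.2, -0.0, 1.1]
finger_gap: 0.0
```

>>> {"fn": "play_rows", "kwargs": {"series": "0 0 0 -0.13 0 -0.15 0;0 0 0 -0.27 0 -0.3 0"}}

```text
clock: 8.43
position: [0.6011, -0.0705, 0.0934]
eef_rot: [0.069, 0.931, -0.027, 0.358]
ft_force: [0.2, 0.2, -0.8]
finger_gap: 0.0003
```

>>> {"fn": "play_rows", "kwargs": {"series": "0 0 0 -0.13 0 -0.15 0;0 0 0 -0.27 0 -0.3 0"}}

```text
clock: 8.68
position: [0.6011, -0.0705, 0.0974]
eef_rot: [0.069, 0.931, -0.027, 0.358]
ft_force: [-0.2, 0.6, 0.2]
finger_gap: -0.0002
```

>>> {"fn": "play_rows", "kwargs": {"series": "0 0 0 -0.13 0 -0.15 0;0 0 0 -0.27 0 -0.3 0"}}

```text
clock: 8.93
position: [0.6008, -0.0704, 0.1011]
eef_rot: [0.069, 0.931, -0.027, 0.357]
ft_force: [0.0, 0.5, -3.5]
finger_gap: -0.0
```

>>> {"fn": "play_rows", "kwargs": {"series": "0 0 0 -0.13 0 -0.15 0;0 0 0 -0.27 0 -0.3 0"}}

```text
clock: 9.18
position: [0.6002, -0.0704, 0.1047]
eef_rot: [0.069, 0.931, -0.027, 0.357]
ft_force: [-2.2, 0.1, -6.5]
finger_gap: -0.0001
```

>>> {"fn": "play_rows", "kwargs": {"series": "0 0 0 -0.13 0 -0.15 0;0 0 0 -0.27 0 -0.3 0"}}

```text
clock: 9.43
position: [0.6004, -0.0704, 0.109]
eef_rot: [0.069, 0.931, -0.027, 0.357]
ft_force: [-3.7, 1.6, -6.9]
finger_gap: -0.0001
```

>>> {"fn": "play_rows", "kwargs": {"series": "0 0 0 -0.13 0 -0.15 0;0 0 0 -0.27 0 -0.3 0"}}

```text
clock: 9.68
position: [0.6005, -0.0704, 0.1131]
eef_rot: [0.069, 0.931, -0.027, 0.357]
ft_force: [-5.1, 1.5, -6.8]
finger_gap: -0.0
```

```bash
python3 v.py v7
```

```text
t 9.68 q [ 0.68  0.63 -0.95  2.33  2.16  0.71 -0.58] p [ 0.6005 -0.0704  0.1131] F [-5.1  1.5 -6.8] gap -0.0
toolz [ 0.661 -0.099 -0.744] want [ 0.662 -0.1   -0.743]
0.001 -0.001 0.001 2.32 0.00 -3.57
red [215 127  30  34 812] [229.3 143.3]
red [  83  223   67   82 3660] [111.7 257.6]
ring model/obs [324.99501477 263.92885814] [321.25368939 272.99718904] (np.int64(234), np.int64(408), np.int64(214), np.int64(352)) [248.51562466 192.49779467] [401.37108108 329.39119617]
plug -0.32 [[231.08546245 143.89175603]]
plug 0.32 [[417.13238457 144.40108655]]
```

View pics/v7wf.png

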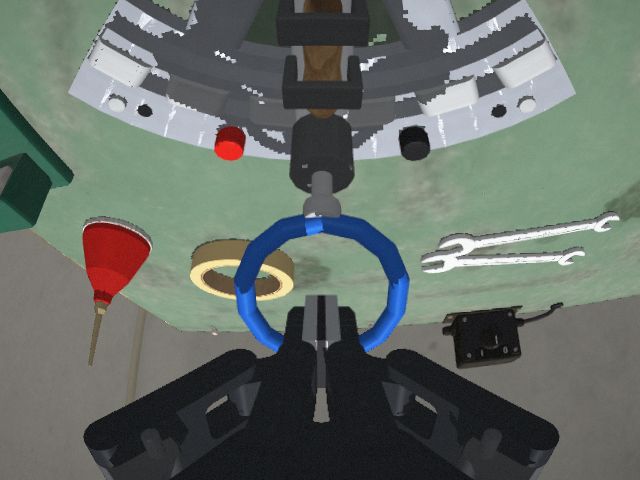

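View pics/v7s.png

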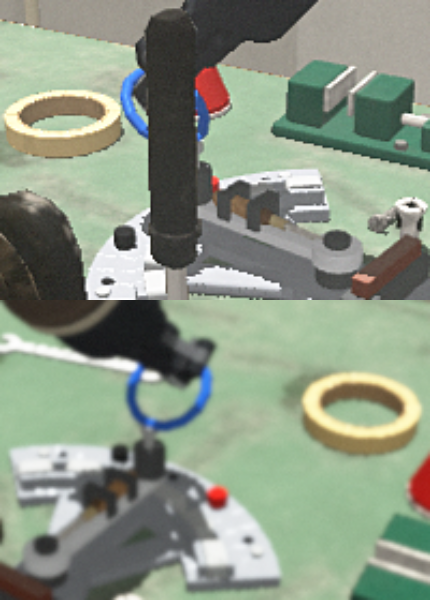

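```bash
cat > lf.py <<'E'
from fit import *
import mv
from scipy.optimize import least_squares
def lf(th0=0,tag=None):
    p=shot('scene'); w=shot('wrist')
    out=[]
    dat=[]
    for c,f in ((p,proj),(w,fproj)):
        hsv=cv2.cvtColor(c['image'],cv2.COLOR_RGB2HSV); m=cv2.inRange(hsv,(105,140,60),(125,255,255))>0
        n,l,s,cc=cv2.connectedComponentsWithStats(m.astype(np.uint8)); l=l==1+np.argmax(s[1:,4]); v,u=np.nonzero(l); dat.append((c,f,np.stack([u,v],1)))
    def go(ds):
        def res(x):
            o=[]
            for c,f,uv in ds:
                M=f(c,ring_model(mv.PX,mv.PY,mv.YAW,x[0],x[1],n=240)); o.append(np.linalg.norm(M[:,None]-uv[None],axis=2).min(0)/np.sqrt(len(uv)))
            return np.concatenate(o)
        s=least_squares(res,[th0,.01],x_scale=[.1,.01],diff_step=1e-3); return s.x.round(4),round(s.cost,2)
    print('scene th,lift',*go(dat[:1]),'wrist',*go(dat[1:]))
    # pointer/red plug
if __name__=='__main__':
    import sys; lf(float(sys.argv[1]) if len(sys.argv)>1 else 0)
E
python3 lf.py
```

```text
scene th,lift [0.0053 0.0116] 0.5 wrist [-0.0024  0.0127] 17.55
```

>>> {"fn": "play_rows", "kwargs": {"series": "0 0 0 -0.1 0 -0.11 0;0 0 0 -0.2 0 -0.22 0;0 0 0 -0.3 0 -0.33 0;0 0 0 -0.3 0 -0.33 0"}}

```text
clock: 10.42
position: [0.6005, -0.0704, 0.1176]
eef_rot: [0.069, 0.931, -0.027, 0.357]
ft_force: [-6.0, 1.6, -7.7]
finger_gap: -0.0
```

```bash
python3 lf.py; python3 - <<'E'
from mv import *
st()
s=env.get_state();p0=np.array(s['position']);R0=R.from_quat(s['eef_rot']).as_matrix()
def sw(a,dz=0):
    Q=R.from_euler('z',a).as_matrix();c=np.array([PX,PY,0]); return Q@(p0-c)+c+[0,0,dz],Q@R0
for i in range(1,17):
    p,M=sw(-.02*i); print(i,end=': ');show(p,M,(p0,R0))
E
```

```text
scene th,lift [0.0049 0.016 ] 0.52 wrist [-0.0025  0.017 ] 17.56
t 10.53 q [ 0.69  0.62 -0.95  2.33  2.15  0.69 -0.57] p [ 0.6005 -0.0705  0.1175] F [-5.   1.6 -7.9] gap 0.0005
1: 0.013 0.000 0.015 0.00 -0.30 -0.00
2: 0.027 0.000 0.030 0.01 -0.61 -0.01
3: 0.040 0.000 0.045 0.02 -0.91 -0.02
4: 0.053 0.000 0.059 0.04 -1.21 -0.03
5: 0.067 0.000 0.074 0.06 -1.51 -0.05
6: 0.080 0.000 0.089 0.08 -1.81 -0.07
7: 0.094 0.000 0.104 0.11 -2.12 -0.10
8: 0.107 0.000 0.119 0.15 -2.42 -0.13
9: 0.120 0.000 0.134 0.19 -2.71 -0.17
10: 0.134 0.000 0.149 0.23 -3.01 -0.20
11: 0.147 0.000 0.164 0.28 -3.31 -0.25
12: 0.160 0.000 0.178 0.33 -3.60 -0.29
13: 0.174 0.000 0.193 0.38 -3.90 -0.34
14: 0.187 0.000 0.208 0.44 -4.19 -0.40
15: 0.201 0.000 0.223 0.51 -4.48 -0.46
16: 0.214 0.000 0.238 0.58 -4.77 -0.52
```

>>> {"fn": "play_rows", "kwargs": {"series": "0.013 0 0.015 0 -0.3 0 0;0.027 0 0.03 0.01 -0.61 -0.01 0;0.04 0 0.045 0.02 -0.91 -0.02 0;0.053 0 0.059 0.04 -1.21 -0.03 0;0.067 0 0.074 0.06 -1.51 -0.05 0"}}

```text
clock: 11.15
position: [0.5975, -0.0849, 0.1175]
eef_rot: [0.116, 0.927, -0.044, 0.355]
ft_force: [-5.5, 1.5, -8.1]
finger_gap: -0.0002
```

```bash
python3 lf.py -0.1; python3 v.py v8 >/dev/null
```

```text
scene th,lift [-0.0914  0.0157] 0.55 wrist [-0.1005  0.017 ] 17.55
```

View pics/v8wf.png

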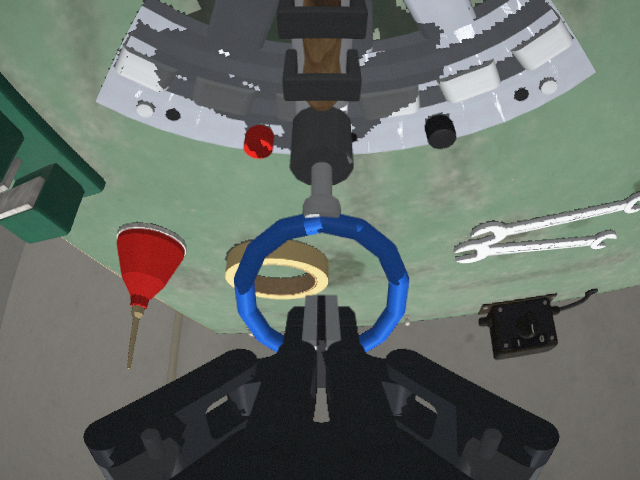

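>>> {"fn": "play_rows", "kwargs": {"series": "0.013 0 0.015 0 -0.3 0 0;0.027 0 0.03 0.01 -0.61 -0.01 0;0.04 0 0.045 0.02 -0.91 -0.02 0;0.053 0 0.059 0.04 -1.21 -0.03 0;0.067 0 0.074 0.06 -1.51 -0.05 0"}}

```text
clock: 12.02
position: [0.5932, -0.0991, 0.1175]
eef_rot: [0.162, 0.92, -0.062, 0.353]
ft_force: [-4.3, 1.9, -8.0]
finger_gap: 0.0001
```

>>> {"fn": "play_rows", "kwargs": {"series": "0.013 0 0.015 0 -0.3 0 0;0.027 0 0.03 0.01 -0.61 -0.01 0;0.04 0 0.045 0.02 -0.91 -0.02 0;0.053 0 0.059 0.04 -1.21 -0.03 0;0.067 0 0.074 0.06 -1.51 -0.05 0"}}

```text
clock: 12.65
position: [0.5874, -0.1128, 0.1175]
eef_rot: [0.207, 0.91, -0.08, 0.349]
ft_force: [-5.1, 2.9, -8.0]
finger_gap: -0.0002
```

```bash
python3 lf.py -0.3; python3 v.py v9 
```

```text
scene th,lift [-0.2833  0.015 ] 0.66 wrist [-0.2955  0.017 ] 17.48
t 12.75 q [ 0.6   0.61 -0.92  2.32  1.95  0.87 -0.7 ] p [ 0.5874 -0.1129  0.1175] F [-5.7  2.6 -7. ] gap -0.0002
toolz [ 0.603 -0.29  -0.744] want [ 0.662 -0.1   -0.743]
-0.199 -0.001 -0.221 2.96 3.19 -3.56
red [ 184  244   59   77 3098] [211.9 275.6]
ring model/obs [426.76116239 246.58074996] [320.99001687 272.88118673] (np.int64(234), np.int64(408), np.int64(214), np.int64(352)) [351.76407397 174.22162982] [501.88187769 313.11169119]
plug -0.32 [[316.02590848 145.81470566]]
plug 0.32 [[496.31530157 115.2544015 ]]
```

View pics/v9wf.png

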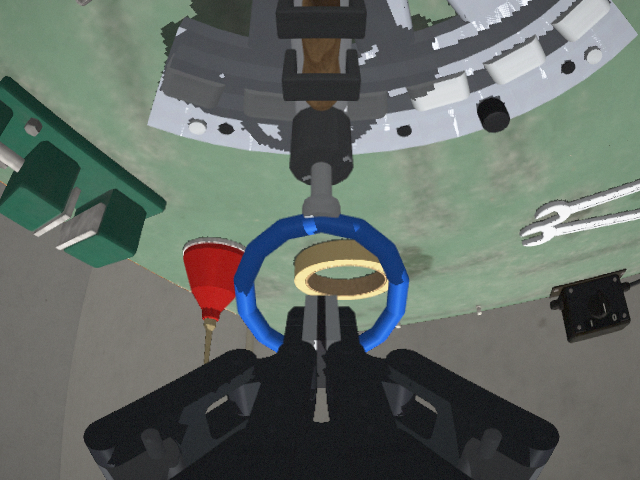

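View pics/v9s.png

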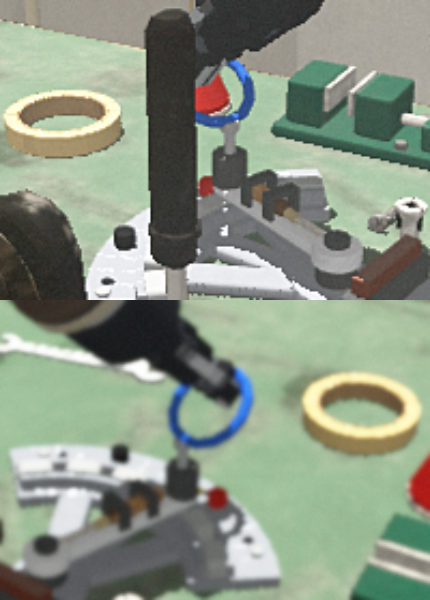

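>>> {"fn": "play_rows", "kwargs": {"series": "0.01 0 0.011 0 -0.22 0 0;0.02 0 0.022 0 -0.45 0 0;0.02 0 0.022 0 -0.45 0 0"}}

```text
clock: 13.28
position: [0.5854, -0.1169, 0.1175]
eef_rot: [0.221, 0.907, -0.085, 0.348]
ft_force: [-5.7, 3.0, -7.7]
finger_gap: 0.0002
```

```bash
python3 lf.py -0.32
```

```text
scene th,lift [-0.3143  0.015 ] 0.71 wrist [-0.3242  0.0169] 17.53
```

>>> {"fn": "play_rows", "kwargs": {"series": "0 0 0 0.2 0 0.22 0;0 0 0 0.4 0 0.45 0;0 0 0 0.6 0 0.67 0;0 0 0 0.8 0 0.89 0;0 0 0 1 0 1.11 0"}}

```text
clock: 14.0
position: [0.5856, -0.1169, 0.1027]
eef_rot: [0.221, 0.907, -0.085, 0.348]
ft_force: [-7.4, 1.7, -4.1]
finger_gap: -0.0001
```

```bash
python3 lf.py -0.32
```

```text
scene th,lift [-3.132e-01  3.000e-04] 0.67 wrist [-0.3241  0.0021] 17.58
```

>>> {"fn": "play_rows", "kwargs": {"series": "0 0 0 0.2 0 0.22 0;0 0 0 0.4 0 0.45 0;0 0 0 0.7 0 0.5 0;0 0 0 1 0 0.5 0;0 0 0 1 0 0.5 0"}}

```text
clock: 14.72
position: [0.5823, -0.1158, 0.0926]
eef_rot: [0.221, 0.907, -0.085, 0.349]
ft_force: [0.3, 0.7, -0.6]
finger_gap: 0.0
```

```bash
python3 lf.py -0.32; python3 v.py va >/dev/null
```

```text
scene th,lift [-0.3126 -0.0006] 0.64 wrist [-0.3234  0.0014] 18.04
```

View pics/vawf.png

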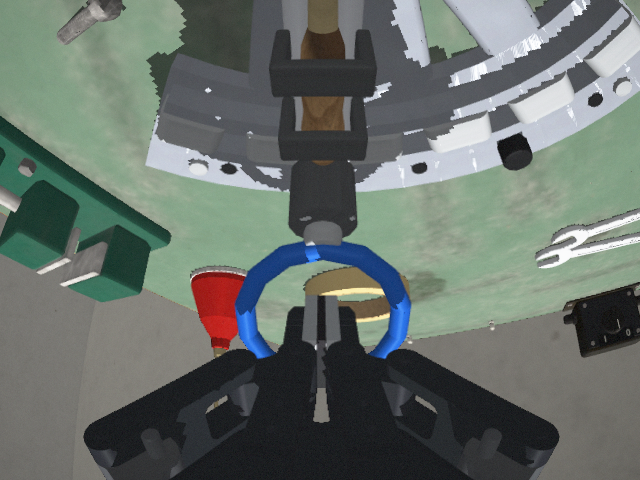

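View pics/vas.png

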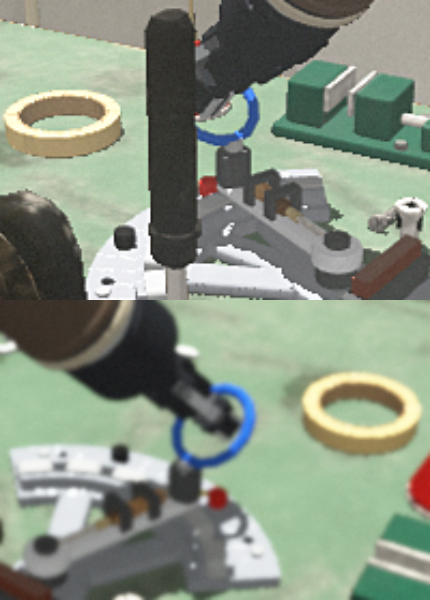

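>>> {"fn": "play_rows", "kwargs": {"series": "0 0 0 0.2 0 -0.8 0;0 0 0 0.2 0 -2 0;0 0 0 0.2 0 -4 0;0 0 0 0.2 0 -6.5 0;0 0 0 0.2 0 -9 0"}}

```text
clock: 15.6
position: [0.5264, -0.0867, 0.1589]
eef_rot: [0.221, 0.907, -0.085, 0.349]
ft_force: [-0.3, -0.4, 0.3]
finger_gap: 0.0
```

>>> {"fn": "play_rows", "kwargs": {"series": "0 0 0 -2 0 -3 0;0 0 0 -3 0 -4 0;0 0 0 -3 0 -4 0"}}

```text
clock: 15.98
position: [0.5236, -0.0852, 0.2097]
eef_rot: [0.221, 0.906, -0.086, 0.35]
ft_force: [0.5, -0.5, -0.2]
finger_gap: -0.0003
```

```bash
python3 lf.py -0.32; python3 v.py vb; python3 - <<'E'
from mv import *
p=shot('scene'); 
C=__import__('h').cloud(p)
for t in ['wax_block','collet','bolt']:
    for m in optics.masks_of(p,t)[:1]:
        k=m['mask']&(p['depth']>0); print(t,round(m['confidence'],2),m['xy'],np.median(C[k],0).round(4))
E
```

```text
scene th,lift [-3.162e-01 -2.000e-04] 0.73 wrist [-0.3234  0.0017] 5.23
t 16.07 q [ 0.67  0.3  -1.03  2.36  1.6   0.73 -0.54] p [ 0.5229 -0.0854  0.2077] F [-0.8  0.3 -0.8] gap -0.0001
toolz [ 0.594 -0.31  -0.742] want [ 0.662 -0.1   -0.743]
-0.221 0.001 -0.243 3.88 3.59 7.74
red [ 224  204   52   60 2060] [248.7 228.5]
ring model/obs [390.92392732 178.25126205] [322.35087108 185.50940767] (np.int64(274), np.int64(371), np.int64(140), np.int64(233)) [346.2723715  133.94468438] [436.00623295 220.95141794]
plug -0.32 [[324.4370626  124.84793403]]
plug 0.32 [[439.43809791 100.95362397]]
wax_block 0.82 [235.0, 296.5] [0.4615 0.0336 0.0188]
collet 0.52 [307.3, 339.8] [ 0.4248 -0.1266  0.0318]
bolt 0.51 [331.7, 342.8] [ 0.4551 -0.1493  0.0061]
```

View pics/vbwf.png

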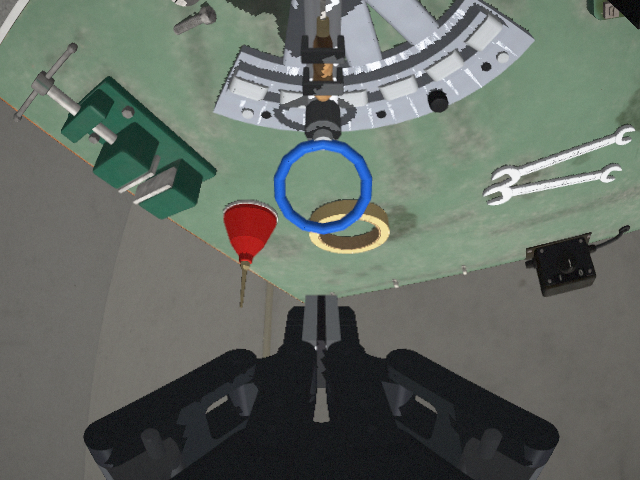

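View pics/vbs.png

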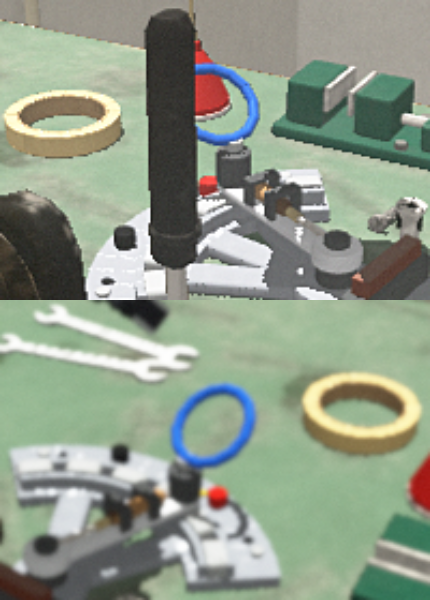

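>>> {"fn": "play_rows", "kwargs": {"series": "0 0 0 0 0 0 0;0 0 0 0 0 0 0;0 0 0 0 0 0 0"}}

```text
clock: 16.8
position: [0.5234, -0.0853, 0.2078]
eef_rot: [0.221, 0.907, -0.085, 0.348]
ft_force: [-0.6, -0.1, 0.3]
finger_gap: 0.0003
```

```bash
python3 lf.py -0.32; python3 -c "
from plant import env
print(env.close_job())"
```

```text
scene th,lift [-3.164e-01 -2.000e-04] 0.73 wrist [-0.3235  0.0017] 5.28
the job is handed in; nothing more can be done
None
```

The pin now sits in the red plug's hole, the neighbour to the robot's right at -0.32 rad. I hooked the shut fingers under the ring, lifted the pin about 16 mm with the arm still at the middle hole, swung the arm over and let the pin down. Then I withdrew and handed the job in at about 17 s.

**Last checks:**
- **Arm and pin:** the scene camera gave an arm angle of -0.316 rad and a lift of -0.2 mm. The wrist camera gave -0.324 rad and 1.7 mm. It had also read 1 to 2 mm higher than the scene camera in most earlier checks, so I take the pin as home.
- **Force:** the wrist force stayed around 10 N while the ring was carried.
- **Loose parts:** the camera shows the wax block and bolt within 1 mm of where they started, and the collet within 2 mm (its height reading; less than 1 mm sideways).
- **Clearance:** the gripper hangs well above and behind the ring, with no contact force beyond sensor noise.

My first approach ran into the joint limits before reaching the ring, so I turned the tool half round and came in that way instead. No check failed apart from the small disagreement between the two cameras.

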